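# Feed a strip through the guarded press with the push stick

### The job

Take the push stick by its grip and use it to feed the wooden strip through the low guarded slot of the press, until its nose is fully home against the length stop with the stop's button pressed in; seat it there with a firm push of 15 to 20 N for half a second, and never push it harder than 25 N. Never touch the strip with the fingers. Then draw the stick out, lay it flat and upright on the bench beside the press, and leave the other things and the strip where they are.

Things in the scene. Friction and masses are not known exactly. Their poses are not given: they have to be found in the camera images.
- press: Fixed bench trimming press, 500 long (x), 120 wide, 116 high (bolt on top to 146). Origin on the bench under the middle of the slot's mouth; x is the feed direction, z up. Flat steel bed 100 wide, top 20 above the bench, x -250 to +250. The guard stands over x 0 to 90, its opening 26 high above the bed.
- mouth (a point): Middle of the slot's mouth at bed-top level; axes as the press. Long fence at y +24 (14 high, x -240 to +120); opposite, a short rail at y -24 (x 0 to 120) with a lead-in that flares out to y -40 at x -50. The strip has 4 side play in the slot.
- roller_axle (a point): Axle of a sprung free-turning rubber roller (28 across) under the guard, 62 past the mouth. It presses down with about 5 to 7 N. The strip's nose must lift it by 2 to 3, a short peak of up to about 12 N of push; after it the drag is about 3 to 7 N.
- stop_zone (a point): Middle of the stretch of bed, at bed-top level, 145.5 past the mouth, in which the length stop stands. The stop's face is set anew each time, anywhere within 22.5 either way along the feed; its true place is not reported: it must be felt (or seen).
- button (a joint): Brass button in the stop's face: 0 sticks out 4, 0.004 (m) is flush. Weak spring, 1 to 2 N. The face around it is a rubber buffer of about 6 N/mm that yields at most 8 mm and then is rigid. Home, the strip lies against this face and keeps the button in; the roller's grip holds it there once the stick is withdrawn.
- strip: The workpiece: plain wooden strip 120 (x) x 44 (y) x 18 (z), about 0.12 kg, lying on the bed before the mouth, roughly along the feed direction, its nose 28 to 52 short of the mouth. Origin at the centre of its underside; x along its length, towards the press.
- strip_tail (a point): Middle of the strip's rear end face (9 above its underside), where the stick pushes. When home it lies 3 to 48 inside the mouth.
- strip_nose (a point): Middle of the strip's front end face.
- stick: Wooden push stick, 0.14 kg, lying on the bench beside the bed on the robot's side. Origin on its underside below the centre of its upright grip block, 44 (x) x 22 (y), 64 high: take it across y. A blade 18 wide, 12 high runs x -55 to +140 and ends in a cross foot 36 wide, 14 high, front face at x +150. x points to the foot.
- stick_foot (a point): Centre of the foot's front face, 150 ahead of the stick's origin and 7 above its underside.
- offcut: Bystander: a short wooden offcut 60 x 44 x 18 (mm). Origin at the centre of its underside.
- spatula: Bystander: a spatula 170 long, lying (mm). Origin within it.
- tub: Bystander: a lidded tub, 70 across and 70 high (mm). Origin at the centre of its underside.
- cup: Bystander: a white mixing cup, 76 across and 85 high (mm). Origin at the centre of its underside.
- brush: Bystander: a paint brush 160 long, lying (mm). Origin within it.
- flask: Bystander: a white bottle, 60 across and 150 high (mm). Origin at the centre of its underside.
Things that resemble listed ones, but are neither listed nor needed, are in the scene too. What is shaped like the strip but blue or pink is not meant.

How it is judged:
On the way, in this order (a step that is already met when the one before it is completed fails the run):
1. the push stick is lifted off the bench (height (world z) of stick above 0.015 m), for 0.1 s.
2. the stick's foot pushes the strip under the guard (x of strip_nose in the frame of press above 0.03 m and contact force between stick and strip above 0.5 N), for 0.05 s.
3. the stick seats the strip firmly (over 11 N) against the length stop, its button pressed in (value of joint button above 0.0025 m and x of strip in the frame of press above 0.055 m and z of strip in the frame of press below 0.024 m and angle between the x axis of strip and the x axis of press, either way round below 0.09 rad and contact force between stick and strip above 11 N), for 0.3 s.
At the end, for the whole second after the job is handed in: The strip lies flat on the bed (within 4 mm), its middle over 55 mm past the mouth, within 0.09 rad of the feed direction, keeping the stop's button in by over 2.5 of its 4 mm; the stick lies on the bench itself (underside under 6 mm up), upright within 0.1 rad; both at rest (value of joint button above 0.0025 m and x of strip in the frame of press above 0.055 m and z of strip in the frame of press below 0.024 m and angle between the x axis of strip and the x axis of press, either way round below 0.09 rad and height (world z) of stick below 0.006 m and angle between stick's own z axis and vertical below 0.1 rad and linear speed of each of stick, strip below 0.02 m/s); the robot touches nothing.
It fails at once if the stick pushes the strip with more than 25 N (contact force between stick and strip above 25 N).
It fails at once if the fingers touch the strip (contact force between the fingers and strip above 0.5 N).
It fails at once if a bystander is moved by more than 30 mm (distance of any of offcut, spatula, tub, cup, brush, flask from where it was at the start of the episode above 0.03 m).
It also fails if it takes over 72 s, if anything falls off the work surface, if the arm or the gripper's body presses on something with over 40 N, if the wrist force passes 120 N, or if a joint passes its speed limit or range.

### The arm

A 6-joint arm with a two-finger parallel gripper is mounted at the origin on the work surface. World frame = base frame: x ahead of the robot, y to its left, z up, the work surface at z = 0. Lengths are in m, angles in rad, forces in N, time in s.
With the tool pointing down it reaches from about 0.35 to 0.975 m from the base axis. Payload 4.9 kg.
Tool frame: the origin (TCP) lies on the centre line of the jaws, within the pads' length; the fingertips stand 11 mm ahead of it and the grasp point (between the pads) lies 8 mm behind it; z points along the fingers, y is the direction in which the jaws open and shut (so a half turn about z gives the same grasp; the last joint's range is limited). The gripper opens to 85 mm and grips with 20 to 120 N. Pads are 22 mm wide; open, the fingers measure 114 mm over their backs; the gripper's body (76 mm by 85 mm) begins 54 mm behind the grasp point. The pads swing forward as they close: fully open they stand 13 mm farther back than shut.
Start: joints at [-1.289, 0.053, 1.613, -0, 1.476, -0.119], TCP at [0.244, -0.575, 0.242] pointing down, gripper open.
Joint ranges: [-3.01, 3.01], [-1.01, 2.22], [0.06, 2.58], [-1.02, 4.17], [0.09, 2.62], [-3.14, 3.14]. Speed limits (rad/s): [2.57, 2.57, 3.14, 3.14, 3.14, 3.14].

### API

Orientations are given as a rotation vector (axis times angle).
In Python, from station import ctrl gives the robot as it stands.
- The arm moves only by the tool send_rows, never from a script. Its argument "series" is a list of rows, each an object of numbers: "tx", "ty", "tz": the shift along the tool's x, y, z in cm; "wx", "wy", "wz": the turn, a rotation vector about the tool's x, y, z in rad; "jaw": the closure, from 0 (fully open) to 1 (shut). In form: [{"tx": .., "ty": .., "tz": .., "wx": .., "wy": .., "wz": .., "jaw": ..}, ...]. A call has 1 to 5 rows; each row shifts and turns the pose as measured when the row begins, along the tool's axes as they then stand; what a row does not reach is not made up. A row lasts 1/8 s, in which the tool goes at most 62.5 mm and 10.7 degrees, less where a joint would pass 70% of its speed; a pose out of reach is approached as far as the arm can. A call is refused whole if a number of a shift passes 6.25 or a number of a turn 0.188, either way. A call with a gripper value outside its range is refused whole. The fingers move at their own pace and stop on an object; "squeeze" is the grip in N (left out, the last holds). Time passes only in rows, so rows that do not move let the fingers close. It gives the time, the measured TCP pose, the force and the opening at its end, in the units of the state.
- ctrl.get_obs(): the state, without advancing time (a new reading comes with each control period).
- ctrl.get_image(name): name is "scene" or "top"; returns the picture (384x512x3 uint8, red, green, blue); there is no depth.
- ctrl.camera_info(name): a dict with "mtx" (3x3 intrinsics, pixels), "R" (3x3) and "t" (3): a world point X has camera coordinates R X + t. Camera axes: x right, y down, z forward; pixel columns grow to the right and rows downward; lengths in m; the calibration is good to about 2 mm. A picture is of the moment at which its call begins. camera_info takes no time and is no camera call.
- ctrl.finish_job(): hands the job in, once; it reports no verdict.
The state is a dict: "t": time; "q": joint angles; "dq": joint speeds; "effort": joint torques, N m; "tool_pos": TCP position; "tool_rot": TCP orientation; "contact_force": force on the tool from outside, world axes, zero at the start; "wrist_torque": the same for the moment, N m; "opening": finger opening in m.
Only numpy, scipy, OpenCV 4.12 (cv2) and the standard library are available. Lean on these libraries where they do the work, as an engineer would, in place of code of your own. Each camera call takes 0.05 s, during which the arm holds its last target.

## Working session

There is one attempt and no reset: what is moved stays moved. The work goes in short steps, Python scripts to look and compute and a tool call to move; the robot and the scene stay as the last step left them, time stands still between calls to the robot, and variables do not carry over. Pictures are saved under pics/ and viewed, and the job is handed in when it is done.

Besides the shell and the picture viewer there is one more tool, called after "Call:" as a command line: name --argument value ..., lists and objects as JSON in quotes. send_rows: Moves the arm, as the interface text tells. Its arguments: {"type":"object","properties":{"series":{"type":"array"},"squeeze":{"type":"number"}},"required":["series"]}

```bash
ls; mkdir -p pics; python3 - <<'E'
from station import ctrl
import cv2
o=ctrl.get_obs(); print(o)
for n in ("scene","top"):
    im=ctrl.get_image(n); cv2.imwrite(f"pics/{n}0.png",im[:,:,::-1])
    i=ctrl.camera_info(n); print(n,i)
E
```

```text
pics
{'t': 0.0, 'q': array([-1.28896820e+00,  5.33495778e-02,  1.61430401e+00,  1.74099326e-05,
        1.47604187e+00, -1.19015879e-01]), 'dq': array([ 0.00143118, -0.00112553, -0.00096862,  0.00126135,  0.00022099,
        0.00215336]), 'effort': array([-8.87331789e-04, -3.93685055e+01, -3.70178425e+01, -3.33964026e-04,
        6.95966752e-03,  1.39120067e-05]), 'tool_pos': array([ 0.24369543, -0.57486404,  0.24106155]), 'tool_rot': array([-3.07665154e+00, -6.25017296e-01,  2.41301393e-04]), 'contact_force': array([-0.07201244,  0.29868667,  0.35994331]), 'wrist_torque': array([-0.00515378,  0.02684677,  0.02005279]), 'opening': 0.08553974156846718}
scene {'mtx': array([[469.83882814,   0.        , 253.0167443 ],
       [  0.        , 469.83882814, 183.48192888],
       [  0.        ,   0.        ,   1.        ]]), 'R': array([[-0.58479052,  0.81113242,  0.00917858],
       [ 0.66564789,  0.48630796, -0.56605429],
       [-0.4636086 , -0.32491348, -0.82431687]]), 't': array([ 0.28771652, -0.35524291,  1.73779355])}
top {'mtx': array([[378.66476731,   0.        , 258.00206913],
       [  0.        , 378.66476731, 193.39433512],
       [  0.        ,   0.        ,   1.        ]]), 'R': array([[ 0.00488859, -0.99998677,  0.00160166],
       [-0.99580228, -0.00501451, -0.09139298],
       [ 0.09139981, -0.00114815, -0.99581362]]), 't': array([0.0264333 , 0.58069927, 1.31490314])}
```

View pics/scene0.png

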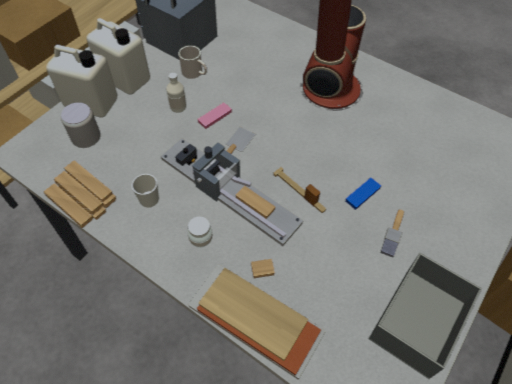

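View pics/top0.png

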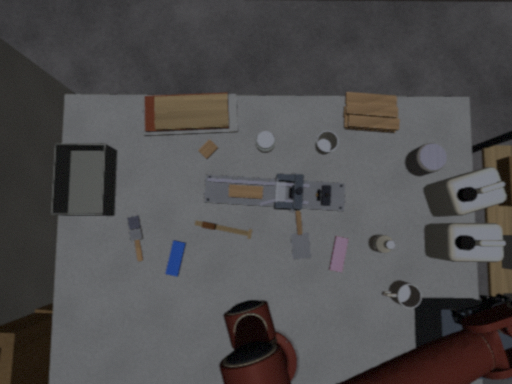

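```bash
cat > h.py <<'E'
from station import ctrl
import cv2, numpy as np
def ray(n,u,v,z):
    i=ctrl.camera_info(n);R=i['R'];t=i['t'];d=R.T@np.linalg.inv(i['mtx'])@[u,v,1];c=-R.T@t
    return c+d*(z-c[2])/d[2]
def pix(n,X):
    i=ctrl.camera_info(n);p=i['mtx']@(i['R']@np.asarray(X)+i['t']);return p[:2]/p[2]
def crop(src,dst,x0,y0,x1,y1,s):
    im=cv2.imread(src)[y0:y1,x0:x1];cv2.imwrite(dst,cv2.resize(im,None,fx=s,fy=s,interpolation=cv2.INTER_CUBIC))
E
python3 - <<'E'
from h import *
crop("pics/top0.png","pics/topc.png",190,160,350,265,5)
crop("pics/scene0.png","pics/scenec.png",155,125,335,245,4.4)
E
```

```text
(no output)
```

View pics/topc.png

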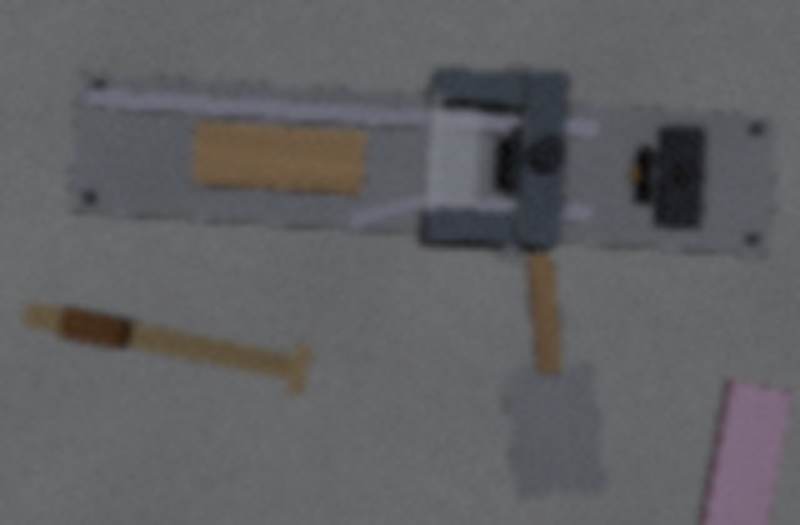

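View pics/scenec.png

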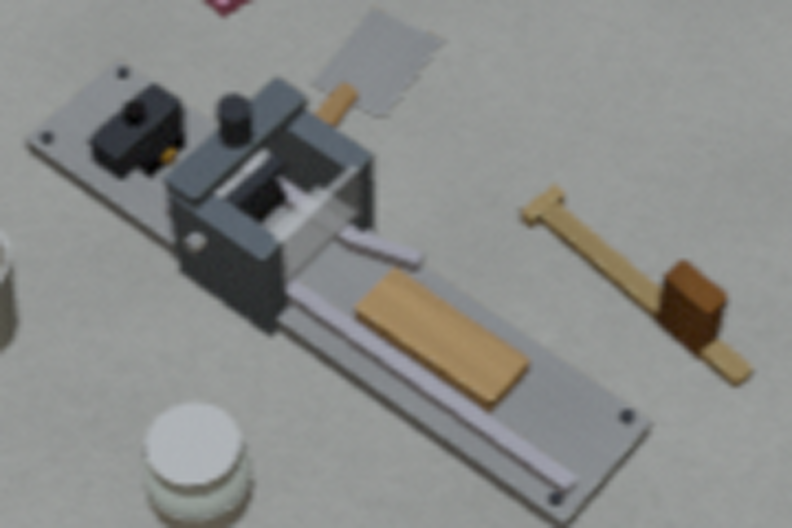

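```bash
python3 - <<'E'
from h import *
S=8
im=cv2.imread("pics/top0.png")[160:265,190:350];im=cv2.resize(im,None,fx=S,fy=S,interpolation=cv2.INTER_CUBIC)
hsv=cv2.cvtColor(im,cv2.COLOR_BGR2HSV)
def f(x,y): return ((x+.5)/S-.5+190,(y+.5)/S-.5+160)
m=cv2.inRange(hsv,(8,75,50),(28,255,255))
cs,_=cv2.findContours(m,cv2.RETR_EXTERNAL,cv2.CHAIN_APPROX_NONE)
for c in cs:
    if cv2.contourArea(c)<800: continue
    (cx,cy),wh,a=cv2.minAreaRect(c);b=cv2.boxPoints(((cx,cy),wh,a))
    print("c",np.round(f(cx,cy),1),np.round(np.array(wh)/S,1),round(a,1))
    z=0.038 if cy<400 and cx<700 else 0.012
    print(np.round([ray("top",*f(*p),z)[:2] for p in b],4).tolist(), np.round(ray("top",*f(cx,cy),z),4))
# dark grip
m=cv2.inRange(hsv,(0,90,20),(13,255,110)); m[:, 300:]=0
cv2.imwrite("pics/m.png",m)
print('bed corners')
for p in [(83,73),(777,110),(770,255),(70,213)]:
    print(np.round(ray("top",p[0]/5+190-.4,p[1]/5+160-.4,.02),4))
print('bolts')
for p in [(99,83),(757,129),(753,239),(89,197)]:
    print(np.round(ray("top",p[0]/5+190-.4,p[1]/5+160-.4,.02),4))
E
```

```text
c [222.7 228.7] [55.6  7.5] 10.2
[[0.4593, 0.2534], [0.4855, 0.2492], [0.4516, 0.0544], [0.4255, 0.0589]] [0.4555 0.1539 0.012 ]
c [298.4 222. ] [23.6  4.3] 86.0
[[0.5217, -0.1047], [0.5228, -0.1199], [0.4394, -0.1253], [0.4382, -0.1102]] [ 0.4804 -0.115   0.012 ]
c [245.3 191.3] [32.9 11.8] 3.2
[[0.569, 0.1327], [0.6107, 0.1308], [0.6047, 0.0152], [0.563, 0.0174]] [0.5868 0.074  0.038 ]
bed corners
[0.6492 0.2149 0.02  ]
[ 0.625  -0.2812  0.02  ]
[ 0.5214 -0.2746  0.02  ]
[0.5488 0.2224 0.02  ]
bolts
[0.642  0.2033 0.02  ]
[ 0.6113 -0.2667  0.02  ]
[ 0.5327 -0.2627  0.02  ]
[0.5602 0.2091 0.02  ]
```

```bash
python3 - <<'E'
from h import *
for n,box in (("top",(203,232,170,188)),):
    im=cv2.imread(f"pics/{n}0.png").astype(float)
    g=im.sum(2)
    # fence: brightest row per column with subpixel centroid
    P=[]
    for u in range(212,272):
        col=g[176:188,u]; bg=np.median(col); w=np.clip(col-bg-25,0,None)
        if w.sum()>30: P.append(ray(n,u,176+(w*np.arange(12)).sum()/w.sum(),.034)[:2])
    P=np.array(P); vx,vy,x0,y0=cv2.fitLine(P.astype(np.float32),cv2.DIST_HUBER,0,.001,.001).ravel()
    print("fence",len(P),vx/vy, x0,y0, "x at y=-0.03:",x0+(-0.03-y0)*vx/vy)
# stick: per column blade centroid
im=cv2.imread("pics/top0.png");hsv=cv2.cvtColor(im,cv2.COLOR_BGR2HSV)
s=hsv[...,1].astype(float)
Q=[]
for u in range(217,247):
    col=s[222:240,u];w=np.clip(col-50,0,None)
    if w.sum()>30:Q.append(ray("top",u,222+(w*np.arange(18)).sum()/w.sum(),.012)[:2])
Q=np.array(Q);vx,vy,x0,y0=cv2.fitLine(Q.astype(np.float32),cv2.DIST_HUBER,0,.001,.001).ravel()
print("blade",len(Q),vx/vy,"x at y=.2,.06",x0+(.2-y0)*vx/vy,x0+(.06-y0)*vx/vy)
for nm,n,p,z in [("rear","top",(24,316),.012),("footfront","top",(308,369),.014),("footcornerA","top",(311,345),.014),("footcornerB","top",(300,394),.014),
   ("gripTL","top",(68,308),.064),("gripTR","top",(132,320),.064),("gripBR","top",(126,347),.064),("gripBL","top",(62,336),.064)]:
    print(nm,np.round(ray(n,p[0]/5+190-.4,p[1]/5+160-.4,z),4))
for nm,p,z in [("rear",(745,378),.012),("footA",(521,214),.014),("footB",(557,188),.014),("grip1",(683,263),.064),("grip2",(726,297),.064),("grip3",(704,322),.064),("grip4",(663,288),.064),
 ("bedA",(649,428),.02),("bedB",(565,524),.02),("bedC",(30,143),.02),("bedD",(119,66),.02),("stripA",(400,268),.038),("stripB",(528,360),.038),("stripC",(491,404),.038),("stripD",(357,308),.038)]:
    print(nm,np.round(ray("scene",p[0]/4.4+155-.4,p[1]/4.4+125-.4,z),4))
crop("pics/top0.png","pics/stk.png",190,215,260,245,11)
E
```

```text
fence 49 0.0569104 0.6235991 0.08361204 x at y=-0.03: 0.6171334
blade 30 0.20012307 x at y=.2,.06 0.4673628 0.43934554
rear [0.4758 0.2549 0.012 ]
footfront [0.4393 0.0527 0.014 ]
footcornerA [0.4563 0.0507 0.014 ]
footcornerB [0.4217 0.0582 0.014 ]
gripTL [0.4807 0.2163 0.064 ]
gripTR [0.4727 0.1724 0.064 ]
gripBR [0.4543 0.1762 0.064 ]
gripBL [0.4616 0.22   0.064 ]
rear [0.4799 0.2558 0.012 ]
footA [0.4575 0.0535 0.014 ]
footB [0.4226 0.0615 0.014 ]
grip1 [0.4571 0.1848 0.064 ]
grip2 [0.4637 0.223  0.064 ]
grip3 [0.4896 0.2215 0.064 ]
grip4 [0.4826 0.1847 0.064 ]
bedA [0.5566 0.2254 0.02  ]
bedB [0.6498 0.2197 0.02  ]
bedC [ 0.6215 -0.2726  0.02  ]
bedD [ 0.527  -0.2679  0.02  ]
stripA [0.5604 0.0205 0.038 ]
stripB [0.5699 0.135  0.038 ]
stripC [0.613  0.1344 0.038 ]
stripD [0.6046 0.0163 0.038 ]
```

View pics/stk.png

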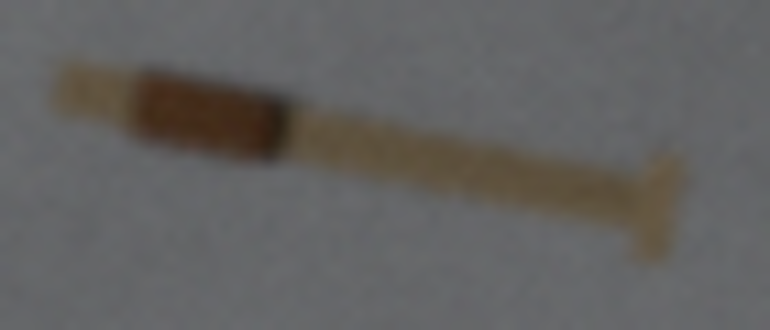

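```bash
cat >> h.py <<'E'
from scipy.spatial.transform import Rotation as Ro
def tgtR(yaw): # stick x axis heading yaw; tool z down, tool y along +/- stick y
    return yaw
def plan(pos,xdir,N,flip=1,show=True):
    """rows from current pose to pos with tool x along xdir*flip (tool down)"""
    o=ctrl.get_obs();R0=Ro.from_rotvec(o['tool_rot']);p0=np.array(o['tool_pos'])
    x=np.array([*xdir,0.])/np.linalg.norm(xdir)*flip;z=np.array([0,0,-1.]);y=np.cross(z,x)
    R1=Ro.from_matrix(np.c_[x,y,z]);dr=(R0.inv()*R1).as_rotvec()
    out=[]
    for k in range(N):
        R=R0*Ro.from_rotvec(dr*k/N); d=R.inv().apply((np.array(pos)-p0)/N)*100
        w=dr/N
        out.append(dict(tx=round(d[0],2),ty=round(d[1],2),tz=round(d[2],2),wx=round(w[0],4),wy=round(w[1],4),wz=round(w[2],4)))
    print("p0",np.round(p0,4),"dr",np.round(dr,3),"f",np.round(o['contact_force'],1),"op",round(o['opening'],4),"t",round(o['t'],2))
    for r in out: print(r)
    return out
E
python3 - <<'E'
from h import *
o=ctrl.get_obs();print(Ro.from_rotvec(o['tool_rot']).as_matrix().round(3))
for fl in (1,-1): plan((.42,-.2,.24),(-.182,-.983),8,fl)
E
```

```text
[[ 0.921  0.39  -0.001]
 [ 0.39  -0.921  0.002]
 [ 0.    -0.002 -1.   ]]
p0 [ 0.2437 -0.5749  0.2412] dr [-1.000e-03  2.000e-03  2.155e+00] f [ 0.9 -0.1  0.2] op 0.0858 t 0.1
{'tx': np.float64(3.86), 'ty': np.float64(-3.46), 'tz': np.float64(0.02), 'wx': np.float64(-0.0002), 'wy': np.float64(0.0002), 'wz': np.float64(0.2693)}
{'tx': np.float64(2.8), 'ty': np.float64(-4.36), 'tz': np.float64(0.02), 'wx': np.float64(-0.0002), 'wy': np.float64(0.0002), 'wz': np.float64(0.2693)}
{'tx': np.float64(1.54), 'ty': np.float64(-4.94), 'tz': np.float64(0.02), 'wx': np.float64(-0.0002), 'wy': np.float64(0.0002), 'wz': np.float64(0.2693)}
{'tx': np.float64(0.17), 'ty': np.float64(-5.18), 'tz': np.float64(0.02), 'wx': np.float64(-0.0002), 'wy': np.float64(0.0002), 'wz': np.float64(0.2693)}
{'tx': np.float64(-1.22), 'ty': np.float64(-5.03), 'tz': np.float64(0.02), 'wx': np.float64(-0.0002), 'wy': np.float64(0.0002), 'wz': np.float64(0.2693)}
{'tx': np.float64(-2.51), 'ty': np.float64(-4.53), 'tz': np.float64(0.02), 'wx': np.float64(-0.0002), 'wy': np.float64(0.0002), 'wz': np.float64(0.2693)}
{'tx':
[... 927 characters left out ...]
, 'wx': np.float64(-0.0002), 'wy': np.float64(-0.0001), 'wz': np.float64(-0.1234)}
{'tx': np.float64(5.03), 'ty': np.float64(-1.22), 'tz': np.float64(0.02), 'wx': np.float64(-0.0002), 'wy': np.float64(-0.0001), 'wz': np.float64(-0.1234)}
{'tx': np.float64(5.15), 'ty': np.float64(-0.59), 'tz': np.float64(0.02), 'wx': np.float64(-0.0002), 'wy': np.float64(-0.0001), 'wz': np.float64(-0.1234)}
{'tx': np.float64(5.18), 'ty': np.float64(0.05), 'tz': np.float64(0.02), 'wx': np.float64(-0.0002), 'wy': np.float64(-0.0001), 'wz': np.float64(-0.1234)}
{'tx': np.float64(5.13), 'ty': np.float64(0.69), 'tz': np.float64(0.02), 'wx': np.float64(-0.0002), 'wy': np.float64(-0.0001), 'wz': np.float64(-0.1234)}
```

Call:
send_rows --series '[{"tx": 3.9, "ty": -3.5, "wz": -0.123}, {"tx": 4.2, "ty": -2.9, "wz": -0.123}, {"tx": 4.6, "ty": -2.4, "wz": -0.123}, {"tx": 4.8, "ty": -1.8, "wz": -0.123}, {"tx": 5.0, "ty": -1.2, "wz": -0.123}]'

```text
invalid input at $.series[0]: expected keys tx, ty, tz, wx, wy, wz, jaw
```

```bash
python3 - <<'E'
from h import *
plan((.468,.200,.2),(-.182,-.983),10,-1)
E
```

```text
p0 [ 0.2437 -0.5749  0.2412] dr [-0.002 -0.001 -0.987] f [ 0.9 -0.1  0.2] op 0.0858 t 0.1
{'tx': np.float64(5.09), 'ty': np.float64(-6.26), 'tz': np.float64(0.42), 'wx': np.float64(-0.0002), 'wy': np.float64(-0.0001), 'wz': np.float64(-0.0987)}
{'tx': np.float64(5.68), 'ty': np.float64(-5.73), 'tz': np.float64(0.42), 'wx': np.float64(-0.0002), 'wy': np.float64(-0.0001), 'wz': np.float64(-0.0987)}
{'tx': np.float64(6.22), 'ty': np.float64(-5.14), 'tz': np.float64(0.42), 'wx': np.float64(-0.0002), 'wy': np.float64(-0.0001), 'wz': np.float64(-0.0987)}
{'tx': np.float64(6.69), 'ty': np.float64(-4.5), 'tz': np.float64(0.42), 'wx': np.float64(-0.0002), 'wy': np.float64(-0.0001), 'wz': np.float64(-0.0987)}
{'tx': np.float64(7.1), 'ty': np.float64(-3.82), 'tz': np.float64(0.42), 'wx': np.float64(-0.0002), 'wy': np.float64(-0.0001), 'wz': np.float64(-0.0987)}
{'tx': np.float64(7.45), 'ty': np.float64(-3.1), 'tz': np.float64(0.42), 'wx': np.float64(-0.0002), 'wy': np.float64(-0.0001), 'wz': np.float64(-0.0987)}
{'tx': np.float64(7.72), 'ty': np.float64(-2.35), 'tz': np.float64(0.42), 'wx': np.float64(-0.0002), 'wy': np.float64(-0.0001), 'wz': np.float64(-0.0987)}
{'tx': np.float64(7.91), 'ty': np.float64(-1.58), 'tz': np.float64(0.41), 'wx': np.float64(-0.0002), 'wy': np.float64(-0.0001), 'wz': np.float64(-0.0987)}
{'tx': np.float64(8.03), 'ty': np.float64(-0.79), 'tz': np.float64(0.41), 'wx': np.float64(-0.0002), 'wy': np.float64(-0.0001), 'wz': np.float64(-0.0987)}
{'tx': np.float64(8.07), 'ty': np.float64(-0.0), 'tz': np.float64(0.41), 'wx': np.float64(-0.0002), 'wy': np.float64(-0.0001), 'wz': np.float64(-0.0987)}
```

Call:
send_rows --series '[{"tx": 3.9, "ty": -3.5, "tz": 0, "wx": 0, "wy": 0, "wz": -0.123, "jaw": 0}, {"tx": 4.2, "ty": -2.9, "tz": 0, "wx": 0, "wy": 0, "wz": -0.123, "jaw": 0}, {"tx": 4.6, "ty": -2.4, "tz": 0, "wx": 0, "wy": 0, "wz": -0.123, "jaw": 0}, {"tx": 4.8, "ty": -1.8, "tz": 0, "wx": 0, "wy": 0, "wz": -0.123, "jaw": 0}, {"tx": 5.0, "ty": -1.2, "tz": 0, "wx": 0, "wy": 0, "wz": -0.123, "jaw": 0}]'

```text
t: 0.72
tool_pos: [0.3531, -0.3358, 0.2382]
tool_rot: [-2.729, -1.543, -0.002]
contact_force: [0.3, 0.3, 0.1]
opening: 0.0856
```

```bash
python3 - <<'E'
from h import *
plan((.468,.200,.2),(-.182,-.983),10,-1)
E
```

```text
p0 [ 0.3531 -0.3358  0.2382] dr [-0.004 -0.005 -0.358] f [0.3 0.3 0.1] op 0.0856 t 0.72
{'tx': np.float64(5.18), 'ty': np.float64(-1.77), 'tz': np.float64(0.42), 'wx': np.float64(-0.0004), 'wy': np.float64(-0.0005), 'wz': np.float64(-0.0358)}
{'tx': np.float64(5.24), 'ty': np.float64(-1.59), 'tz': np.float64(0.41), 'wx': np.float64(-0.0004), 'wy': np.float64(-0.0005), 'wz': np.float64(-0.0358)}
{'tx': np.float64(5.3), 'ty': np.float64(-1.4), 'tz': np.float64(0.41), 'wx': np.float64(-0.0004), 'wy': np.float64(-0.0005), 'wz': np.float64(-0.0358)}
{'tx': np.float64(5.34), 'ty': np.float64(-1.21), 'tz': np.float64(0.4), 'wx': np.float64(-0.0004), 'wy': np.float64(-0.0005), 'wz': np.float64(-0.0358)}
{'tx': np.float64(5.38), 'ty': np.float64(-1.02), 'tz': np.float64(0.4), 'wx': np.float64(-0.0004), 'wy': np.float64(-0.0005), 'wz': np.float64(-0.0358)}
{'tx': np.float64(5.42), 'ty': np.float64(-0.82), 'tz': np.float64(0.4), 'wx': np.float64(-0.0004), 'wy': np.float64(-0.0005), 'wz': np.float64(-0.0358)}
{'tx': np.float64(5.44), 'ty': np.float64(-0.63), 'tz': np.float64(0.39), 'wx': np.float64(-0.0004), 'wy': np.float64(-0.0005), 'wz': np.float64(-0.0358)}
{'tx': np.float64(5.46), 'ty': np.float64(-0.43), 'tz': np.float64(0.39), 'wx': np.float64(-0.0004), 'wy': np.float64(-0.0005), 'wz': np.float64(-0.0358)}
{'tx': np.float64(5.47), 'ty': np.float64(-0.24), 'tz': np.float64(0.39), 'wx': np.float64(-0.0004), 'wy': np.float64(-0.0005), 'wz': np.float64(-0.0358)}
{'tx': np.float64(5.48), 'ty': np.float64(-0.04), 'tz': np.float64(0.39), 'wx': np.float64(-0.0004), 'wy': np.float64(-0.0005), 'wz': np.float64(-0.0358)}
```

Call:
send_rows --series '[{"tx": 5.2, "ty": -1.8, "tz": 0, "wx": 0, "wy": 0, "wz": -0.036, "jaw": 0}, {"tx": 5.2, "ty": -1.6, "tz": 0, "wx": 0, "wy": 0, "wz": -0.036, "jaw": 0}, {"tx": 5.3, "ty": -1.4, "tz": 0, "wx": 0, "wy": 0, "wz": -0.036, "jaw": 0}, {"tx": 5.3, "ty": -1.2, "tz": 0, "wx": 0, "wy": 0, "wz": -0.036, "jaw": 0}, {"tx": 5.4, "ty": -1.0, "tz": 0, "wx": 0, "wy": 0, "wz": -0.036, "jaw": 0}]'

```text
t: 1.35
tool_pos: [0.4094, -0.0591, 0.238]
tool_rot: [-2.574, -1.787, -0.004]
contact_force: [0.6, -0.1, 0.1]
opening: 0.0852
```

Call:
send_rows --series '[{"tx": 5.4, "ty": -0.8, "tz": 0, "wx": 0, "wy": 0, "wz": -0.036, "jaw": 0}, {"tx": 5.4, "ty": -0.6, "tz": 0, "wx": 0, "wy": 0, "wz": -0.036, "jaw": 0}, {"tx": 5.4, "ty": -0.4, "tz": 0, "wx": 0, "wy": 0, "wz": -0.036, "jaw": 0}, {"tx": 5.4, "ty": -0.2, "tz": 0, "wx": 0, "wy": 0, "wz": -0.036, "jaw": 0}, {"tx": 4.0, "ty": 0, "tz": 0, "wx": 0, "wy": 0, "wz": -0.036, "jaw": 0}]'

```text
t: 1.98
tool_pos: [0.4615, 0.2023, 0.2384]
tool_rot: [-2.395, -2.022, -0.005]
contact_force: [0.9, -0.2, 0.7]
opening: 0.0854
```

```bash
python3 - <<'E'
from h import *
plan((.468,.200,.12),(-.182,-.983),4,-1)
im=ctrl.get_image("top"); cv2.imwrite("pics/top1.png",im[:,:,::-1])
im=ctrl.get_image("scene"); cv2.imwrite("pics/scene1.png",im[:,:,::-1])
E
```

```text
p0 [0.4615 0.2023 0.2384] dr [-0.004 -0.007  0.015] f [ 0.9 -0.2  0.7] op 0.0854 t 1.98
{'tx': np.float64(-0.05), 'ty': np.float64(0.18), 'tz': np.float64(2.96), 'wx': np.float64(-0.0009), 'wy': np.float64(-0.0018), 'wz': np.float64(0.0037)}
{'tx': np.float64(-0.04), 'ty': np.float64(0.18), 'tz': np.float64(2.96), 'wx': np.float64(-0.0009), 'wy': np.float64(-0.0018), 'wz': np.float64(0.0037)}
{'tx': np.float64(-0.04), 'ty': np.float64(0.18), 'tz': np.float64(2.96), 'wx': np.float64(-0.0009), 'wy': np.float64(-0.0018), 'wz': np.float64(0.0037)}
{'tx': np.float64(-0.03), 'ty': np.float64(0.17), 'tz': np.float64(2.96), 'wx': np.float64(-0.0009), 'wy': np.float64(-0.0018), 'wz': np.float64(0.0037)}
```

Call:
send_rows --series '[{"tx": 0, "ty": 0.2, "tz": 3, "wx": -0.001, "wy": -0.002, "wz": 0.004, "jaw": 0}, {"tx": 0, "ty": 0.2, "tz": 3, "wx": -0.001, "wy": -0.002, "wz": 0.004, "jaw": 0}, {"tx": 0, "ty": 0.2, "tz": 3, "wx": -0.001, "wy": -0.002, "wz": 0.004, "jaw": 0}, {"tx": 0, "ty": 0.1, "tz": 3, "wx": -0.001, "wy": -0.002, "wz": 0.004, "jaw": 0}, {"tx": 0, "ty": 0, "tz": 1, "wx": 0, "wy": 0, "wz": 0, "jaw": 0}]'

```text
t: 2.7
tool_pos: [0.4679, 0.2004, 0.1046]
tool_rot: [2.415, 2.007, -0.002]
contact_force: [-0.8, 0.3, 0.4]
opening: 0.0855
```

```bash
python3 - <<'E'
from h import *
plan((.468,.200,.03),(-.182,-.983),4,-1)
im=ctrl.get_image("top"); cv2.imwrite("pics/top2.png",im[:,:,::-1])
im=ctrl.get_image("scene"); cv2.imwrite("pics/scene2.png",im[:,:,::-1])
crop("pics/scene2.png","pics/s2c.png",240,90,370,240,4)
E
```

```text
p0 [0.4679 0.2004 0.1046] dr [ 0.     0.002 -0.001] f [-0.8  0.3  0.4] op 0.0855 t 2.7
{'tx': np.float64(-0.0), 'ty': np.float64(0.0), 'tz': np.float64(1.87), 'wx': np.float64(0.0001), 'wy': np.float64(0.0005), 'wz': np.float64(-0.0002)}
{'tx': np.float64(-0.01), 'ty': np.float64(0.0), 'tz': np.float64(1.87), 'wx': np.float64(0.0001), 'wy': np.float64(0.0005), 'wz': np.float64(-0.0002)}
{'tx': np.float64(-0.01), 'ty': np.float64(0.0), 'tz': np.float64(1.87), 'wx': np.float64(0.0001), 'wy': np.float64(0.0005), 'wz': np.float64(-0.0002)}
{'tx': np.float64(-0.01), 'ty': np.float64(0.0), 'tz': np.float64(1.87), 'wx': np.float64(0.0001), 'wy': np.float64(0.0005), 'wz': np.float64(-0.0002)}
```

View pics/s2c.png

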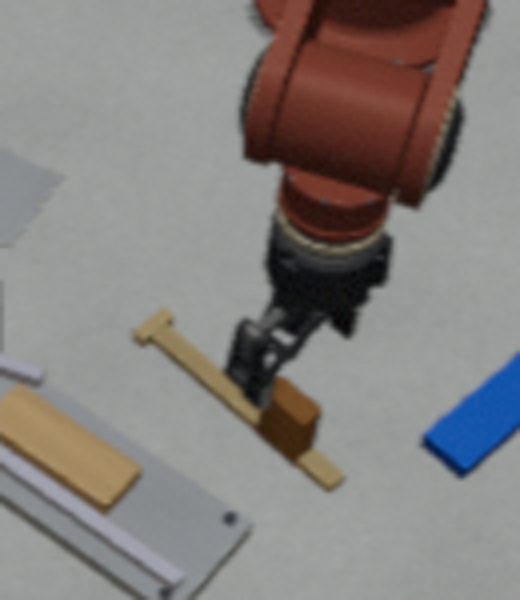

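Call:
send_rows --series '[{"tx": 0, "ty": 0, "tz": 2, "wx": 0, "wy": 0.001, "wz": 0, "jaw": 0}, {"tx": 0, "ty": 0, "tz": 2, "wx": 0, "wy": 0.001, "wz": 0, "jaw": 0}, {"tx": 0, "ty": 0, "tz": 1.7, "wx": 0, "wy": 0, "wz": 0, "jaw": 0}, {"tx": 0, "ty": 0, "tz": 1, "wx": 0, "wy": 0, "wz": 0, "jaw": 0}, {"tx": 0, "ty": 0, "tz": 0.5, "wx": 0, "wy": 0, "wz": 0, "jaw": 0}]'

```text
t: 3.42
tool_pos: [0.4747, 0.2015, 0.0392]
tool_rot: [2.411, 2.003, 0.021]
contact_force: [0.4, 0.1, -0.1]
opening: 0.0852
```

```bash
python3 - <<'E'
from h import *
plan((.468,.200,.03),(-.182,-.983),1,-1)
E
```

```text
p0 [0.4747 0.2015 0.0392] dr [ 0.014 -0.006 -0.001] f [ 0.4  0.1 -0.1] op 0.0852 t 3.42
{'tx': np.float64(-0.27), 'ty': np.float64(-0.64), 'tz': np.float64(0.91), 'wx': np.float64(0.0138), 'wy': np.float64(-0.0061), 'wz': np.float64(-0.0014)}
```

```bash
python3 - <<'E'
from h import *
o=ctrl.get_obs();print(np.round(o['q'],3),np.round(o['wrist_torque'],2),np.round(o['dq'],2))
E
```

```text
[ 0.257  0.006  2.026 -0.     1.095  0.442] [ 0.03 -0.01  0.  ] [-0.    0.06  0.    0.   -0.08  0.  ]
```

Call:
send_rows --series '[{"tx": -0.2, "ty": -0.5, "tz": 0.2, "wx": 0.014, "wy": -0.006, "wz": 0, "jaw": 0}, {"tx": 0, "ty": 0, "tz": 0, "wx": 0, "wy": 0, "wz": 0, "jaw": 0}]'

```text
t: 3.68
tool_pos: [0.4694, 0.2005, 0.0375]
tool_rot: [-2.416, -2.007, 0.001]
contact_force: [-0.2, -0.6, 0.7]
opening: 0.0856
```

```bash
python3 - <<'E'
from h import *
o=ctrl.get_obs();print(np.round(o['q'],3),np.round(o['wrist_torque'],2),np.round(o['dq'],2))
plan((.468,.200,.03),(-.182,-.983),1,-1)
E
```

```text
[0.258 0.006 2.029 0.    1.108 0.442] [0.   0.02 0.04] [ 0.   -0.   -0.01  0.   -0.    0.  ]
p0 [0.4694 0.2005 0.0375] dr [-0.001  0.    -0.001] f [-0.2 -0.6  0.7] op 0.0856 t 3.67
{'tx': np.float64(-0.07), 'ty': np.float64(-0.13), 'tz': np.float64(0.75), 'wx': np.float64(-0.0006), 'wy': np.float64(0.0001), 'wz': np.float64(-0.0013)}
```

Call:
send_rows --series '[{"tx": 0, "ty": -0.1, "tz": 0.4, "wx": 0, "wy": 0, "wz": 0, "jaw": 0}, {"tx": 0, "ty": 0, "tz": 0.4, "wx": 0, "wy": 0, "wz": 0, "jaw": 0}, {"tx": 0, "ty": 0, "tz": 0, "wx": 0, "wy": 0, "wz": 0, "jaw": 0}]'

```text
t: 4.05
tool_pos: [0.4689, 0.2009, 0.0297]
tool_rot: [2.416, 2.008, 0.002]
contact_force: [0.1, 0.2, -0.4]
opening: 0.0852
```

```bash
python3 - <<'E'
from h import *
plan((.468,.200,.03),(-.182,-.983),1,-1)
E
```

```text
p0 [0.4689 0.2009 0.0297] dr [ 0.001 -0.001 -0.001] f [ 0.1  0.2 -0.4] op 0.0852 t 4.05
{'tx': np.float64(-0.1), 'ty': np.float64(-0.07), 'tz': np.float64(-0.03), 'wx': np.float64(0.0008), 'wy': np.float64(-0.0006), 'wz': np.float64(-0.0011)}
```

Call:
send_rows --series '[{"tx": 0, "ty": 0, "tz": 0, "wx": 0, "wy": 0, "wz": 0, "jaw": 0.5}, {"tx": 0, "ty": 0, "tz": 0, "wx": 0, "wy": 0, "wz": 0, "jaw": 0.65}, {"tx": 0, "ty": 0, "tz": 0, "wx": 0, "wy": 0, "wz": 0, "jaw": 1}, {"tx": 0, "ty": 0, "tz": 0, "wx": 0, "wy": 0, "wz": 0, "jaw": 1}, {"tx": 0, "ty": 0, "tz": 0, "wx": 0, "wy": 0, "wz": 0, "jaw": 1}]' --squeeze 100

```text
t: 4.68
tool_pos: [0.4693, 0.201, 0.0301]
tool_rot: [2.416, 2.007, 0.003]
contact_force: [-0.5, -0.0, -1.6]
opening: 0.0206
```

Call:
send_rows --series '[{"tx": 0, "ty": 0, "tz": 0, "wx": 0, "wy": 0, "wz": 0, "jaw": 1}, {"tx": 0, "ty": 0, "tz": 0, "wx": 0, "wy": 0, "wz": 0, "jaw": 1}]'

```text
t: 4.92
tool_pos: [0.4693, 0.201, 0.0301]
tool_rot: [2.416, 2.007, 0.003]
contact_force: [-0.7, 0.2, 0.2]
opening: 0.0208
```

```bash
python3 - <<'E'
from h import *
plan((.468,.200,.03),(-.182,-.983),1,-1)
im=ctrl.get_image("top"); cv2.imwrite("pics/top3.png",im[:,:,::-1])
im=ctrl.get_image("scene"); cv2.imwrite("pics/scene3.png",im[:,:,::-1])
crop("pics/scene3.png","pics/s3c.png",240,90,370,240,4)
E
```

```text
p0 [0.4693 0.201  0.0301] dr [ 0.002 -0.001 -0.001] f [-0.7  0.2  0.2] op 0.0208 t 4.92
{'tx': np.float64(-0.12), 'ty': np.float64(-0.11), 'tz': np.float64(0.01), 'wx': np.float64(0.0016), 'wy': np.float64(-0.0009), 'wz': np.float64(-0.001)}
```

View pics/s3c.png

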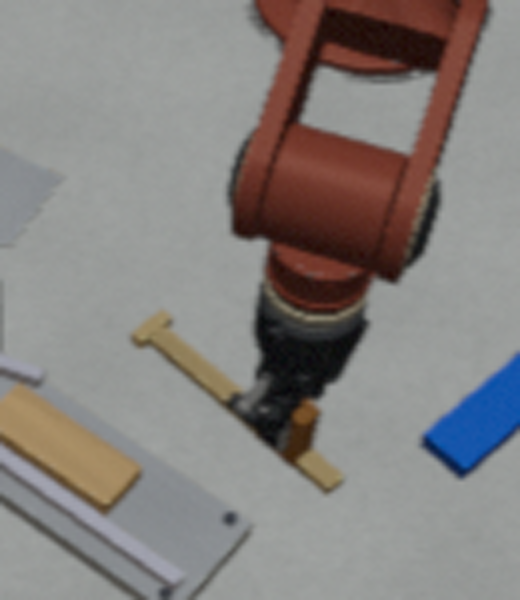

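Call:
send_rows --series '[{"tx": 0, "ty": 0, "tz": -1, "wx": 0, "wy": 0, "wz": 0, "jaw": 1}, {"tx": 0, "ty": 0, "tz": -2.5, "wx": 0, "wy": 0, "wz": 0, "jaw": 1}, {"tx": 0, "ty": 0, "tz": -3, "wx": 0, "wy": 0, "wz": 0, "jaw": 1}, {"tx": 0, "ty": 0, "tz": -2.5, "wx": 0, "wy": 0, "wz": 0, "jaw": 1}, {"tx": 0, "ty": 0, "tz": 0, "wx": 0, "wy": 0, "wz": 0, "jaw": 1}]'

```text
t: 5.65
tool_pos: [0.4682, 0.2007, 0.1234]
tool_rot: [-2.416, -2.007, -0.0]
contact_force: [-0.1, -0.8, -1.8]
opening: 0.0212
```

```bash
python3 - <<'E'
from h import *
im=ctrl.get_image("top"); cv2.imwrite("pics/top4.png",im[:,:,::-1])
im=ctrl.get_image("scene"); cv2.imwrite("pics/scene4.png",im[:,:,::-1])
crop("pics/scene4.png","pics/s4c.png",220,90,370,240,4);crop("pics/top4.png","pics/t4c.png",190,160,350,265,5)
E
```

```text
(no output)
```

View pics/s4c.png

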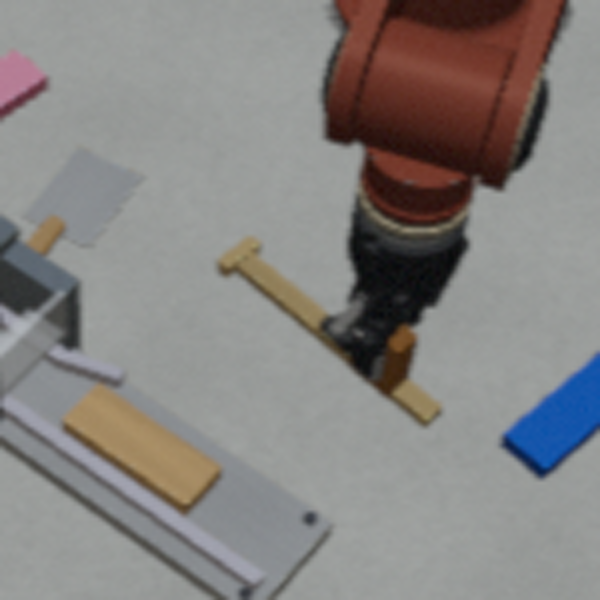

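View pics/t4c.png

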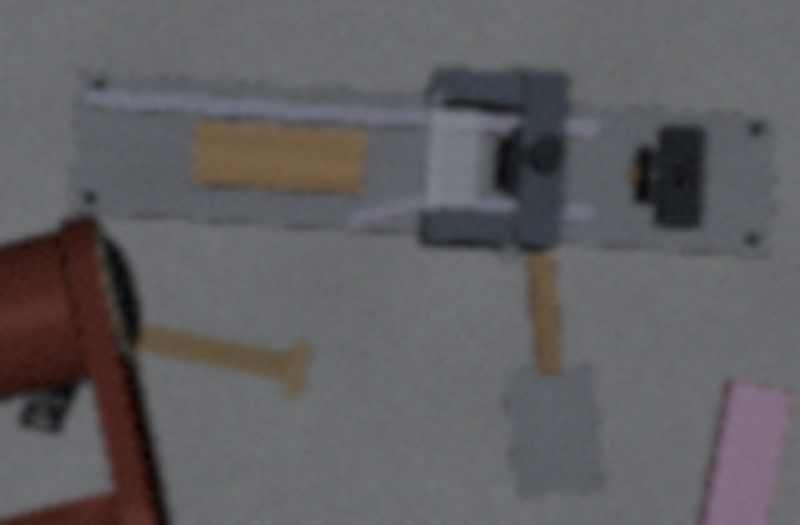

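```bash
cat >> h.py <<'E'
def tri(us,ut):
    Ps=[]
    for n in("scene","top"):
        i=ctrl.camera_info(n);Ps.append(i['mtx']@np.c_[i['R'],i['t']])
    X=cv2.triangulatePoints(Ps[0],Ps[1],np.array(us,float).reshape(2,1),np.array(ut,float).reshape(2,1)).ravel()
    return X[:3]/X[3]
E
python3 - <<'E'
from h import *
c=lambda p,x,y,s:(p[0]/s+x-.4,p[1]/s+y-.4)
A=tri(c((219,264),220,90,4),c((311,345),190,160,5));B=tri(c((258,239),220,90,4),c((300,394),190,160,5))
print(A,B,(A+B)/2)
o=ctrl.get_obs();print(o['tool_pos'])
E
```

```text
[0.45543193 0.05091258 0.10139068] [0.42147344 0.06088883 0.10498335] [0.43845268 0.0559007  0.10318702]
[0.46634465 0.20022275 0.12039058]
```

```bash
python3 - <<'E'
from h import *
plan((.607,.3225,.12),(-.0568,-.9984),5,-1)
E
```

```text
p0 [0.4663 0.2002 0.1204] dr [-0.005  0.002 -0.127] f [ 0.1  0.1 -2.2] op 0.021 t 5.75
{'tx': np.float64(2.92), 'ty': np.float64(2.32), 'tz': np.float64(-0.01), 'wx': np.float64(-0.001), 'wy': np.float64(0.0003), 'wz': np.float64(-0.0255)}
{'tx': np.float64(2.86), 'ty': np.float64(2.39), 'tz': np.float64(-0.01), 'wx': np.float64(-0.001), 'wy': np.float64(0.0003), 'wz': np.float64(-0.0255)}
{'tx': np.float64(2.8), 'ty': np.float64(2.46), 'tz': np.float64(-0.0), 'wx': np.float64(-0.001), 'wy': np.float64(0.0003), 'wz': np.float64(-0.0255)}
{'tx': np.float64(2.73), 'ty': np.float64(2.53), 'tz': np.float64(0.0), 'wx': np.float64(-0.001), 'wy': np.float64(0.0003), 'wz': np.float64(-0.0255)}
{'tx': np.float64(2.67), 'ty': np.float64(2.6), 'tz': np.float64(0.0), 'wx': np.float64(-0.001), 'wy': np.float64(0.0003), 'wz': np.float64(-0.0255)}
```

Call:
send_rows --series '[{"tx": 2.9, "ty": 2.3, "tz": 0, "wx": -0.001, "wy": 0, "wz": -0.025, "jaw": 1}, {"tx": 2.9, "ty": 2.4, "tz": 0, "wx": -0.001, "wy": 0, "wz": -0.025, "jaw": 1}, {"tx": 2.8, "ty": 2.4, "tz": 0, "wx": -0.001, "wy": 0, "wz": -0.025, "jaw": 1}, {"tx": 2.7, "ty": 2.5, "tz": 0, "wx": -0.001, "wy": 0, "wz": -0.025, "jaw": 1}, {"tx": 2.7, "ty": 2.6, "tz": 0, "wx": -0.001, "wy": 0, "wz": -0.025, "jaw": 1}]'

```text
t: 6.38
tool_pos: [0.6026, 0.3228, 0.1066]
tool_rot: [-2.28, -2.153, 0.028]
contact_force: [1.1, -0.6, -0.5]
opening: 0.021
```

Call:
send_rows --series '[{"tx": 0, "ty": 0, "tz": 0, "wx": 0, "wy": 0, "wz": 0, "jaw": 1}, {"tx": 0, "ty": 0, "tz": 0, "wx": 0, "wy": 0, "wz": 0, "jaw": 1}]'

```text
t: 6.62
tool_pos: [0.6014, 0.3229, 0.1016]
tool_rot: [-2.277, -2.152, 0.038]
contact_force: [0.2, -0.7, -1.2]
opening: 0.0209
```

```bash
python3 - <<'E'
from h import *
plan((.607,.3225,.06),(-.0568,-.9984),3,-1)
E
```

```text
p0 [0.6014 0.3229 0.1016] dr [-0.023  0.012  0.   ] f [ 0.2 -0.7 -1.2] op 0.0209 t 6.62
{'tx': np.float64(0.02), 'ty': np.float64(0.22), 'tz': np.float64(1.38), 'wx': np.float64(-0.0076), 'wy': np.float64(0.004), 'wz': np.float64(0.0001)}
{'tx': np.float64(0.01), 'ty': np.float64(0.21), 'tz': np.float64(1.38), 'wx': np.float64(-0.0076), 'wy': np.float64(0.004), 'wz': np.float64(0.0001)}
{'tx': np.float64(0.0), 'ty': np.float64(0.2), 'tz': np.float64(1.39), 'wx': np.float64(-0.0076), 'wy': np.float64(0.004), 'wz': np.float64(0.0001)}
```

Call:
send_rows --series '[{"tx": 0, "ty": 0.2, "tz": 1.2, "wx": -0.01, "wy": 0.005, "wz": 0, "jaw": 1}, {"tx": 0, "ty": 0.2, "tz": 1.2, "wx": -0.008, "wy": 0.004, "wz": 0, "jaw": 1}, {"tx": 0, "ty": 0.1, "tz": 0.5, "wx": -0.005, "wy": 0.003, "wz": 0, "jaw": 1}, {"tx": 0, "ty": 0, "tz": 0, "wx": 0, "wy": 0, "wz": 0, "jaw": 1}]'

```text
t: 7.12
tool_pos: [0.6033, 0.3201, 0.0684]
tool_rot: [-2.284, -2.156, 0.004]
contact_force: [-0.6, -0.2, -1.1]
opening: 0.021
```

```bash
python3 - <<'E'
from h import *
plan((.607,.3225,.0525),(-.0568,-.9984),1,-1)
im=ctrl.get_image("top"); cv2.imwrite("pics/top5.png",im[:,:,::-1])
im=ctrl.get_image("scene"); cv2.imwrite("pics/scene5.png",im[:,:,::-1])
crop("pics/scene5.png","pics/s5c.png",200,130,350,260,5);crop("pics/top5.png","pics/t5c.png",190,160,350,265,5)
E
```

```text
p0 [0.6033 0.3201 0.0684] dr [-0.002  0.001 -0.001] f [-0.6 -0.2 -1.1] op 0.021 t 7.12
{'tx': np.float64(0.27), 'ty': np.float64(0.36), 'tz': np.float64(1.59), 'wx': np.float64(-0.0023), 'wy': np.float64(0.0013), 'wz': np.float64(-0.001)}
```

View pics/s5c.png

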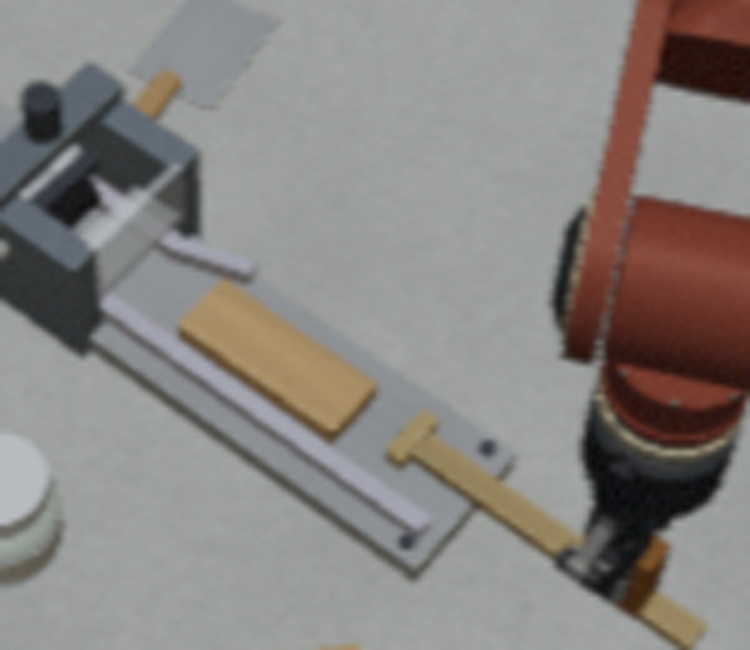

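View pics/t5c.png

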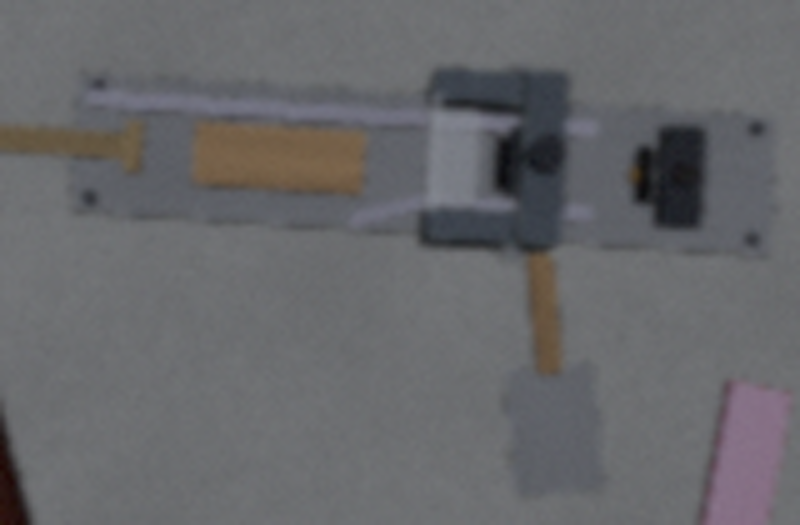

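```bash
python3 - <<'E'
from h import *
c=lambda p,x,y,s:(p[0]/s+x-.4,p[1]/s+y-.4)
A=tri(c((389,460),200,130,5),c((142,121),190,160,5));B=tri(c((430,414),200,130,5),c((140,170),190,160,5))
# front edge corners, scene: 
print(A,B,(A+B)/2)
f=np.array([-.0568,-.9984]);n=np.array([.9984,-.0568]);O=np.array([.588,-.03])
t=ctrl.get_obs()['tool_pos']
for nm,P in (("foot",((A+B)/2)[:2]),("tool",t[:2]),("striptail",ray("top",*c((194,153),190,160,5),.038)[:2]),("stripnose",ray("top",*c((366,160),190,160,5),.038)[:2]),
 ("fencetopnear",ray("top",*c((200,109),190,160,5),.034)[:2]),("fencefar",ray("top",*c((400,122),190,160,5),.034)[:2]),("railinner",ray("top",*c((590,207),190,160,5),.034)[:2]),
 ("button",ray("top",*c((633,175),190,160,5),.03)[:2]),("stopface",ray("top",*c((640,175),190,160,5),.03)[:2]),("guardtopfront",ray("top",*c((432,90),190,160,5),.116)[:2])):
    print(nm,np.round([(P-O)@f,(P-O)@n],4))
E
```

```text
[0.6112043  0.17126756 0.04299795] [0.57501736 0.1735756  0.0484458 ] [0.59311083 0.17242158 0.04572187]
foot [-0.2024 -0.0064]
tool [-0.3507 -0.0041]
striptail [-0.1633 -0.007 ]
stripnose [-0.0423 -0.0045]
fencetopnear [-0.1615  0.0248]
fencefar [-0.0199  0.0243]
railinner [ 0.117  -0.0275]
button [ 0.1467 -0.0027]
stopface [ 0.1517 -0.0024]
guardtopfront [-0.0021  0.0372]
```

```bash
python3 - <<'E'
from h import *
plan((.6078,.3225,.0525),(-.0568,-.9984),1,-1)
E
```

```text
p0 [0.6038 0.3204 0.0693] dr [-0.001  0.001 -0.001] f [ 0.7  0.2 -1.4] op 0.0208 t 7.22
{'tx': np.float64(0.23), 'ty': np.float64(0.39), 'tz': np.float64(1.68), 'wx': np.float64(-0.0012), 'wy': np.float64(0.0008), 'wz': np.float64(-0.0009)}
```

Call:
send_rows --series '[{"tx": 0.1, "ty": 0.3, "tz": 0.5, "wx": -0.001, "wy": 0.001, "wz": 0, "jaw": 1}, {"tx": 0.1, "ty": 0.1, "tz": 0.4, "wx": 0, "wy": 0, "wz": 0, "jaw": 1}, {"tx": 0, "ty": 0, "tz": 0, "wx": 0, "wy": 0, "wz": 0, "jaw": 1}]'

```text
t: 7.6
tool_pos: [0.6092, 0.3227, 0.061]
tool_rot: [2.284, 2.156, 0.004]
contact_force: [0.4, -0.2, -0.8]
opening: 0.0211
```

```bash
python3 - <<'E'
from h import *
plan((.6078,.3225,.0525),(-.0568,-.9984),1,-1)
im=ctrl.get_image("top"); cv2.imwrite("pics/top6.png",im[:,:,::-1])
im=ctrl.get_image("scene"); cv2.imwrite("pics/scene6.png",im[:,:,::-1])
crop("pics/scene6.png","pics/s6c.png",260,190,350,265,8);crop("pics/top6.png","pics/t6c.png",190,170,250,210,10)
E
```

```text
p0 [0.6092 0.3227 0.061 ] dr [ 0.002 -0.001 -0.001] f [ 0.4 -0.2 -0.8] op 0.0211 t 7.6
{'tx': np.float64(-0.03), 'ty': np.float64(-0.14), 'tz': np.float64(0.85), 'wx': np.float64(0.0021), 'wy': np.float64(-0.0013), 'wz': np.float64(-0.0008)}
```

View pics/s6c.png

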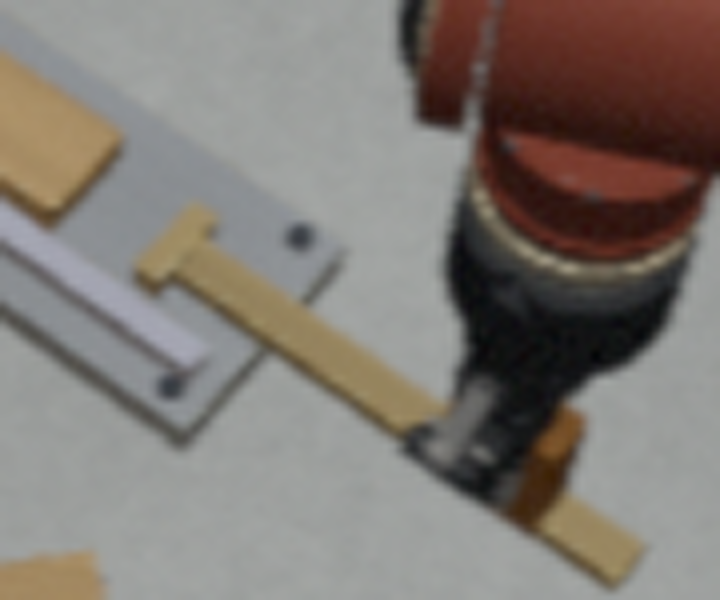

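View pics/t6c.png

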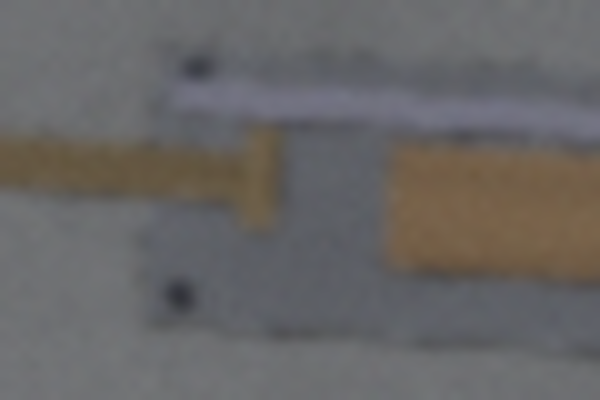

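```bash
python3 - <<'E'
from h import *
c=lambda p,x,y,s:(p[0]/s+x-.45,p[1]/s+y-.45)
A=tri(c((137,270),260,190,8),c((281,128),190,170,10));B=tri(c((193,204),260,190,8),c((270,232),190,170,10))
print(A,B)
f=np.array([-.0568,-.9984]);n=np.array([.9984,-.0568]);O=np.array([.588,-.03])
P=((A+B)/2)[:2];print((P-O)@f,(P-O)@n)
# rear end of stick top: scene only, try z
print(pix("scene",(.6178,.5,.0)))
for z in (.035,.043,.05): print(z,ray("scene",*c((628,565),260,190,8),z))
E
```

```text
[0.61653326 0.17253877 0.04193377] [0.58076503 0.17442807 0.04171511]
-0.20376271671816737 -0.000925750179644499
[374.03756815 292.52792774]
0.035 [0.60923651 0.37521197 0.035     ]
0.043 [0.61326504 0.37607514 0.043     ]
0.05 [0.61679    0.37683041 0.05      ]
```

Call:
send_rows --series '[{"tx": 0, "ty": 0, "tz": 0.4, "wx": 0.001, "wy": -0.001, "wz": 0, "jaw": 1}, {"tx": 0, "ty": 0, "tz": 0.3, "wx": 0, "wy": 0, "wz": 0, "jaw": 1}, {"tx": 0, "ty": 0, "tz": 0, "wx": 0, "wy": 0, "wz": 0, "jaw": 1}]'

```text
t: 8.07
tool_pos: [0.6092, 0.3228, 0.054]
tool_rot: [2.284, 2.156, 0.002]
contact_force: [0.2, 0.4, -1.1]
opening: 0.0208
```

```bash
cat >> h.py <<'E'
F=np.array([-.0568,-.9984]);NN=np.array([.9984,-.0568]);OO=np.array([.588,-.03])
def st():
    o=ctrl.get_obs();p=o['tool_pos'];R=Ro.from_rotvec(o['tool_rot'])
    x=np.array([-F[0],-F[1],0.]);z=np.array([0,0,-1.]);y=np.cross(z,x)
    dr=(R.inv()*Ro.from_matrix(np.c_[x,y,z])).as_rotvec()
    c=o['contact_force']
    print("t %.2f s_tool %.4f foot~%.4f lat %.4f z %.4f"%(o['t'],(p[:2]-OO)@F,(p[:2]-OO)@F+.1495,(p[:2]-OO)@NN,p[2]),"corr w",dr.round(4),"Fpush %.1f Flat %.1f Fz %.1f"%(-c[:2]@F,c[:2]@NN,c[2]),"trq",np.round(o['wrist_torque'],2),"op %.4f"%o['opening'])
E
python3 -c "
from h import *
st()"
```

```text
t 8.07 s_tool -0.3535 foot~-0.2040 lat 0.0012 z 0.0540 corr w [ 0.0016 -0.0005 -0.0007] Fpush 0.4 Flat 0.2 Fz -1.1 trq [ 0.04  0.05 -0.  ] op 0.0208
```

Call:
send_rows --series '[{"tx": -0.8, "ty": 0, "tz": 0, "wx": 0.001, "wy": 0, "wz": 0, "jaw": 1}, {"tx": -1.0, "ty": 0, "tz": 0, "wx": 0, "wy": 0, "wz": 0, "jaw": 1}, {"tx": -1.0, "ty": 0, "tz": 0, "wx": 0, "wy": 0, "wz": 0, "jaw": 1}, {"tx": -0.6, "ty": 0, "tz": 0, "wx": 0, "wy": 0, "wz": 0, "jaw": 1}, {"tx": -0.2, "ty": 0, "tz": 0, "wx": 0, "wy": 0, "wz": 0, "jaw": 1}]'

```text
t: 8.7
tool_pos: [0.6072, 0.2838, 0.0543]
tool_rot: [2.285, 2.156, 0.001]
contact_force: [-0.2, 1.3, -1.6]
opening: 0.0211
```

```bash
python3 -c "
from h import *
st()"
```

```text
t 8.70 s_tool -0.3144 foot~-0.1649 lat 0.0013 z 0.0543 corr w [ 0.0009 -0.0005 -0.0015] Fpush 1.3 Flat -0.3 Fz -1.6 trq [ 0.13 -0.06  0.05] op 0.0211
```

Call:
send_rows --series '[{"tx": -0.3, "ty": 0, "tz": 0, "wx": 0, "wy": 0, "wz": -0.001, "jaw": 1}, {"tx": -0.5, "ty": 0, "tz": 0, "wx": 0, "wy": 0, "wz": 0, "jaw": 1}, {"tx": -0.5, "ty": 0, "tz": 0, "wx": 0, "wy": 0, "wz": 0, "jaw": 1}, {"tx": -0.5, "ty": 0, "tz": 0, "wx": 0, "wy": 0, "wz": 0, "jaw": 1}]'

```text
t: 9.2
tool_pos: [0.6061, 0.2654, 0.0545]
tool_rot: [2.283, 2.158, 0.003]
contact_force: [0.1, 0.5, -1.9]
opening: 0.0206
```

```bash
python3 -c "
from h import *
st()
im=ctrl.get_image('top'); cv2.imwrite('pics/top7.png',im[:,:,::-1])
crop('pics/top7.png','pics/t7c.png',190,165,330,215,5.5)"
```

```text
t 9.20 s_tool -0.2960 foot~-0.1465 lat 0.0013 z 0.0545 corr w [ 0.0012 -0.0012  0.0002] Fpush 0.5 Flat 0.1 Fz -1.9 trq [ 0.11  0.   -0.01] op 0.0206
```

View pics/t7c.png

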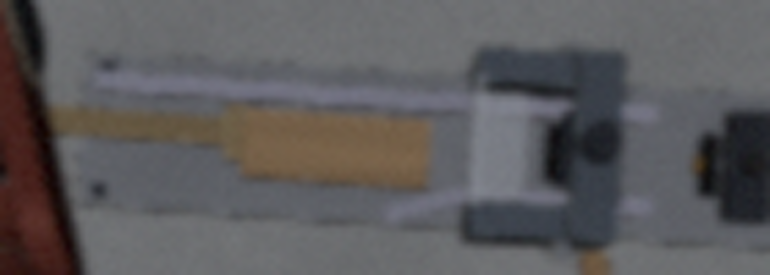

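Call:
send_rows --series '[{"tx": -0.5, "ty": -0.03, "tz": 0.03, "wx": 0.001, "wy": -0.001, "wz": 0, "jaw": 1}, {"tx": -0.5, "ty": 0, "tz": 0.03, "wx": 0, "wy": 0, "wz": 0, "jaw": 1}, {"tx": -0.5, "ty": 0, "tz": 0.02, "wx": 0, "wy": 0, "wz": 0, "jaw": 1}, {"tx": -0.5, "ty": 0, "tz": 0, "wx": 0, "wy": 0, "wz": 0, "jaw": 1}, {"tx": -0.5, "ty": 0, "tz": 0, "wx": 0, "wy": 0, "wz": 0, "jaw": 1}]'

```text
t: 9.88
tool_pos: [0.6048, 0.2387, 0.0541]
tool_rot: [2.283, 2.157, 0.002]
contact_force: [0.3, 1.2, -1.8]
opening: 0.0207
```

```bash
python3 -c "
from h import *
st()
im=ctrl.get_image('top'); cv2.imwrite('pics/top8.png',im[:,:,::-1])
crop('pics/top8.png','pics/t8c.png',190,165,330,215,5.5)"
```

```text
t 9.88 s_tool -0.2692 foot~-0.1197 lat 0.0015 z 0.0541 corr w [ 0.0013 -0.0004  0.0005] Fpush 1.2 Flat 0.2 Fz -1.8 trq [ 0.19 -0.01  0.05] op 0.0207
```

View pics/t8c.png

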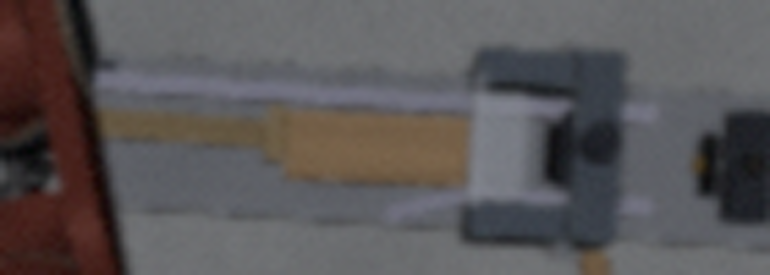

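Call:
send_rows --series '[{"tx": -0.4, "ty": 0, "tz": 0.02, "wx": 0.001, "wy": 0, "wz": 0, "jaw": 1}, {"tx": -0.4, "ty": 0, "tz": 0.02, "wx": 0, "wy": 0, "wz": 0, "jaw": 1}, {"tx": -0.4, "ty": 0, "tz": 0, "wx": 0, "wy": 0, "wz": 0, "jaw": 1}]'

```text
t: 10.3
tool_pos: [0.6042, 0.2254, 0.0538]
tool_rot: [2.283, 2.157, 0.001]
contact_force: [0.1, 1.5, -1.7]
opening: 0.021
```

Call:
send_rows --series '[{"tx": -0.4, "ty": 0, "tz": 0.02, "wx": 0, "wy": 0, "wz": 0, "jaw": 1}, {"tx": -0.4, "ty": 0, "tz": 0, "wx": 0, "wy": 0, "wz": 0, "jaw": 1}, {"tx": -0.4, "ty": 0, "tz": 0, "wx": 0, "wy": 0, "wz": 0, "jaw": 1}]'

```text
t: 10.68
tool_pos: [0.6036, 0.2127, 0.0537]
tool_rot: [2.283, 2.158, 0.001]
contact_force: [0.3, 1.5, -1.0]
opening: 0.021
```

```bash
python3 -c "
from h import *
st()"
```

```text
t 10.68 s_tool -0.2432 foot~-0.0937 lat 0.0018 z 0.0537 corr w [ 0.0008 -0.0001  0.0004] Fpush 1.5 Flat 0.2 Fz -1.0 trq [ 0.12 -0.02  0.06] op 0.0210
```

Call:
send_rows --series '[{"tx": -0.4, "ty": -0.02, "tz": 0, "wx": 0.001, "wy": 0, "wz": 0, "jaw": 1}, {"tx": -0.4, "ty": -0.02, "tz": 0, "wx": 0, "wy": 0, "wz": 0, "jaw": 1}, {"tx": -0.4, "ty": 0, "tz": 0, "wx": 0, "wy": 0, "wz": 0, "jaw": 1}, {"tx": -0.4, "ty": 0, "tz": 0, "wx": 0, "wy": 0, "wz": 0, "jaw": 1}]'

```text
t: 11.18
tool_pos: [0.6022, 0.1956, 0.0537]
tool_rot: [-2.283, -2.158, -0.0]
contact_force: [1.5, 1.9, -0.5]
opening: 0.0209
```

Call:
send_rows --series '[{"tx": -0.3, "ty": 0, "tz": 0, "wx": 0, "wy": 0, "wz": 0, "jaw": 1}, {"tx": -0.3, "ty": 0, "tz": 0, "wx": 0, "wy": 0, "wz": 0, "jaw": 1}]'

```text
t: 11.42
tool_pos: [0.6019, 0.1892, 0.0538]
tool_rot: [-2.283, -2.158, -0.0]
contact_force: [1.4, 0.7, -0.7]
opening: 0.0208
```

Call:
send_rows --series '[{"tx": -0.3, "ty": 0, "tz": 0, "wx": 0, "wy": 0, "wz": 0, "jaw": 1}, {"tx": -0.3, "ty": 0, "tz": 0, "wx": 0, "wy": 0, "wz": 0, "jaw": 1}]'

```text
t: 11.68
tool_pos: [0.6026, 0.186, 0.0551]
tool_rot: [-2.281, -2.156, -0.012]
contact_force: [1.9, 7.6, -0.9]
opening: 0.0207
```

```bash
python3 -c "
from h import *
st()
im=ctrl.get_image('top'); cv2.imwrite('pics/top9.png',im[:,:,::-1])
crop('pics/top9.png','pics/t9c.png',190,165,330,215,5.5)"
```

```text
t 11.68 s_tool -0.2165 foot~-0.0670 lat 0.0023 z 0.0551 corr w [ 0.003  -0.0076  0.0003] Fpush 7.7 Flat 1.5 Fz -0.9 trq [ 1.28 -0.26  0.22] op 0.0207
```

View pics/t9c.png

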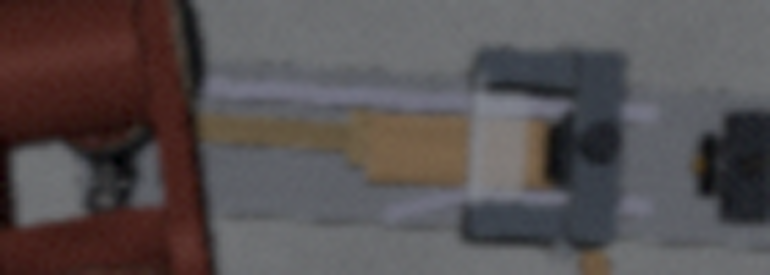

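Call:
send_rows --series '[{"tx": -0.35, "ty": -0.05, "tz": 0.08, "wx": 0.003, "wy": -0.007, "wz": 0, "jaw": 1}, {"tx": -0.35, "ty": 0, "tz": 0.02, "wx": 0, "wy": -0.003, "wz": 0, "jaw": 1}]'

```text
t: 11.98
tool_pos: [0.6028, 0.1824, 0.0552]
tool_rot: [-2.282, -2.158, -0.009]
contact_force: [0.5, 6.8, -1.3]
opening: 0.0209
```

```bash
python3 -c "
from h import *
st()"
```

```text
t 11.97 s_tool -0.2129 foot~-0.0634 lat 0.0027 z 0.0552 corr w [ 0.0033 -0.0051  0.0011] Fpush 6.8 Flat 0.2 Fz -1.3 trq [ 1.16 -0.23  0.21] op 0.0209
```

Call:
send_rows --series '[{"tx": -0.35, "ty": -0.08, "tz": 0.08, "wx": 0.003, "wy": -0.005, "wz": 0.001, "jaw": 1}, {"tx": -0.35, "ty": -0.02, "tz": 0.03, "wx": 0.001, "wy": -0.003, "wz": 0, "jaw": 1}]'

```text
t: 12.22
tool_pos: [0.6021, 0.1783, 0.0549]
tool_rot: [-2.282, -2.158, -0.005]
contact_force: [2.1, 4.9, -0.7]
opening: 0.0208
```

```bash
python3 -c "
from h import *
st()
im=ctrl.get_image('scene'); cv2.imwrite('pics/scene10.png',im[:,:,::-1])
crop('pics/scene10.png','pics/s10c.png',180,130,320,240,5.5)"
```

```text
t 12.22 s_tool -0.2088 foot~-0.0593 lat 0.0023 z 0.0549 corr w [ 0.0017 -0.0031  0.0009] Fpush 5.0 Flat 1.8 Fz -0.7 trq [ 0.95 -0.22  0.21] op 0.0208
```

View pics/s10c.png

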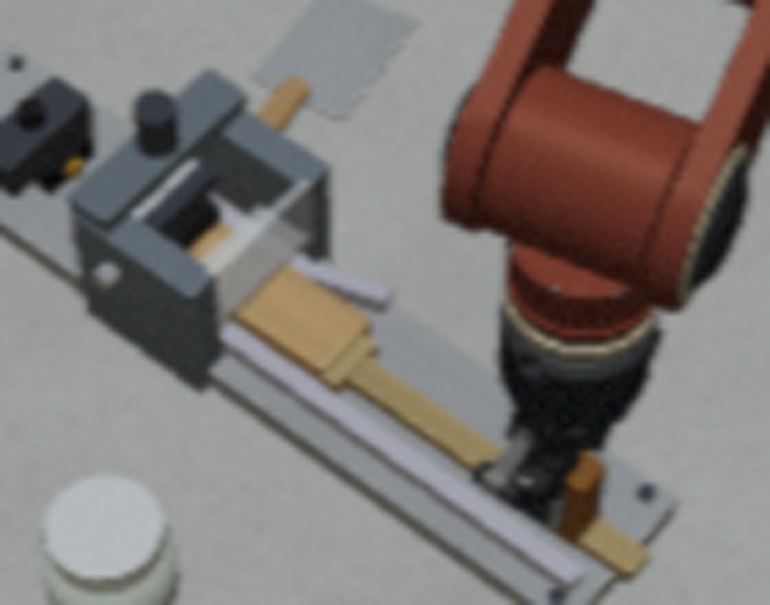

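Call:
send_rows --series '[{"tx": -0.4, "ty": -0.08, "tz": 0.06, "wx": 0.002, "wy": -0.003, "wz": 0.001, "jaw": 1}, {"tx": -0.4, "ty": -0.02, "tz": 0.03, "wx": 0.001, "wy": -0.002, "wz": 0, "jaw": 1}, {"tx": -0.4, "ty": -0.02, "tz": 0.02, "wx": 0, "wy": 0, "wz": 0, "jaw": 1}]'

```text
t: 12.65
tool_pos: [0.6014, 0.1695, 0.0547]
tool_rot: [-2.281, -2.158, -0.009]
contact_force: [1.2, 5.4, -1.1]
opening: 0.0209
```

Call:
send_rows --series '[{"tx": -0.4, "ty": -0.02, "tz": 0.02, "wx": 0, "wy": -0.001, "wz": 0, "jaw": 1}, {"tx": -0.4, "ty": 0, "tz": 0.02, "wx": 0, "wy": -0.001, "wz": 0, "jaw": 1}, {"tx": -0.4, "ty": 0, "tz": 0.02, "wx": 0, "wy": 0, "wz": 0, "jaw": 1}]'

```text
t: 13.02
tool_pos: [0.6015, 0.1609, 0.0554]
tool_rot: [-2.279, -2.157, -0.018]
contact_force: [0.6, 5.8, 0.1]
opening: 0.0206
```

```bash
python3 -c "
from h import *
st()"
```

```text
t 13.03 s_tool -0.1914 foot~-0.0419 lat 0.0027 z 0.0554 corr w [ 0.0054 -0.011   0.0019] Fpush 5.8 Flat 0.2 Fz 0.1 trq [ 0.86 -0.11  0.17] op 0.0206
```

Call:
send_rows --series '[{"tx": -0.4, "ty": -0.12, "tz": 0.1, "wx": 0.005, "wy": -0.011, "wz": 0.002, "jaw": 1}, {"tx": -0.4, "ty": -0.05, "tz": 0.05, "wx": 0.002, "wy": -0.004, "wz": 0.001, "jaw": 1}, {"tx": -0.4, "ty": -0.05, "tz": 0.03, "wx": 0.002, "wy": -0.004, "wz": 0, "jaw": 1}]'

```text
t: 13.4
tool_pos: [0.6005, 0.1523, 0.0545]
tool_rot: [2.281, 2.157, 0.002]
contact_force: [1.6, 4.7, -2.8]
opening: 0.021
```

```bash
python3 -c "
from h import *
st()"
```

```text
t 13.40 s_tool -0.1828 foot~-0.0333 lat 0.0021 z 0.0545 corr w [0.0021 0.0004 0.001 ] Fpush 4.8 Flat 1.3 Fz -2.8 trq [ 1.16 -0.45  0.37] op 0.0210
```

Call:
send_rows --series '[{"tx": -0.4, "ty": -0.05, "tz": 0.04, "wx": 0.002, "wy": -0.004, "wz": 0.001, "jaw": 1}, {"tx": -0.4, "ty": -0.05, "tz": 0.04, "wx": 0.002, "wy": -0.004, "wz": 0, "jaw": 1}, {"tx": -0.4, "ty": -0.05, "tz": 0.04, "wx": 0.002, "wy": -0.004, "wz": 0, "jaw": 1}]'

```text
t: 13.78
tool_pos: [0.6, 0.1437, 0.0537]
tool_rot: [2.278, 2.157, -0.004]
contact_force: [1.7, 5.4, -2.7]
opening: 0.0211
```

```bash
python3 -c "
from h import *
st()
im=ctrl.get_image('top'); cv2.imwrite('pics/top11.png',im[:,:,::-1])
crop('pics/top11.png','pics/t11c.png',190,165,330,215,5.5)"
```

```text
t 13.78 s_tool -0.1741 foot~-0.0246 lat 0.0021 z 0.0537 corr w [0.0014 0.0046 0.0023] Fpush 5.5 Flat 1.4 Fz -2.7 trq [ 1.22 -0.45  0.42] op 0.0211
```

View pics/t11c.png

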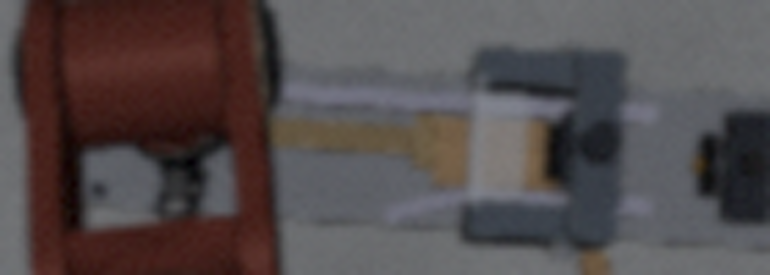

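Call:
send_rows --series '[{"tx": -0.4, "ty": -0.15, "tz": 0, "wx": 0.002, "wy": 0.004, "wz": 0.002, "jaw": 1}, {"tx": -0.4, "ty": -0.15, "tz": 0, "wx": 0.001, "wy": 0, "wz": 0.001, "jaw": 1}, {"tx": -0.4, "ty": -0.1, "tz": 0, "wx": 0, "wy": 0, "wz": 0, "jaw": 1}]'

```text
t: 14.2
tool_pos: [0.5991, 0.1357, 0.0557]
tool_rot: [2.279, 2.161, 0.019]
contact_force: [2.7, 6.0, -3.3]
opening: 0.0207
```

```bash
python3 -c "
from h import *
st()
im=ctrl.get_image('top'); cv2.imwrite('pics/top12.png',im[:,:,::-1])
crop('pics/top12.png','pics/t12c.png',230,165,330,215,7.5)"
```

```text
t 14.20 s_tool -0.1661 foot~-0.0166 lat 0.0016 z 0.0557 corr w [ 0.0089 -0.0084  0.0035] Fpush 6.1 Flat 2.3 Fz -3.3 trq [ 1.21 -0.52  0.55] op 0.0207
```

View pics/t12c.png

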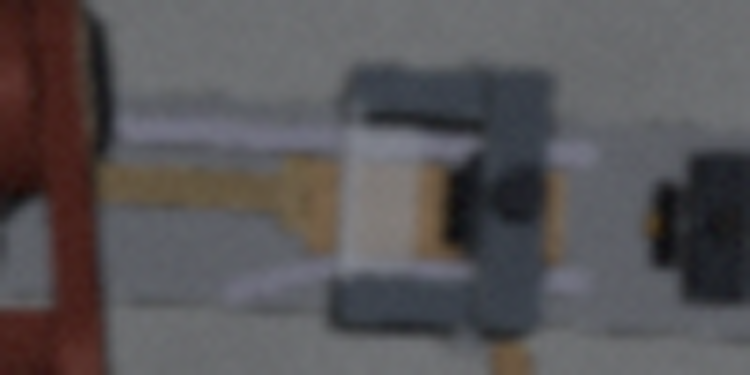

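Call:
send_rows --series '[{"tx": -0.35, "ty": 0, "tz": 0.1, "wx": 0.008, "wy": -0.008, "wz": 0.012, "jaw": 1}, {"tx": -0.35, "ty": -0.05, "tz": 0.05, "wx": 0.002, "wy": -0.002, "wz": 0.01, "jaw": 1}, {"tx": -0.35, "ty": -0.05, "tz": 0.05, "wx": 0.002, "wy": -0.002, "wz": 0.01, "jaw": 1}]'

```text
t: 14.62
tool_pos: [0.6014, 0.1289, 0.0557]
tool_rot: [2.309, 2.127, 0.015]
contact_force: [5.6, 5.8, -1.9]
opening: 0.021
```

```bash
python3 -c "
from h import *
st()
im=ctrl.get_image('top'); cv2.imwrite('pics/top13.png',im[:,:,::-1])
crop('pics/top13.png','pics/t13c.png',230,165,330,215,7.5)"
```

```text
t 14.62 s_tool -0.1594 foot~-0.0099 lat 0.0044 z 0.0557 corr w [ 0.0083 -0.0053 -0.0251] Fpush 6.1 Flat 5.2 Fz -1.9 trq [ 1.34 -0.89  0.72] op 0.0210
```

View pics/t13c.png

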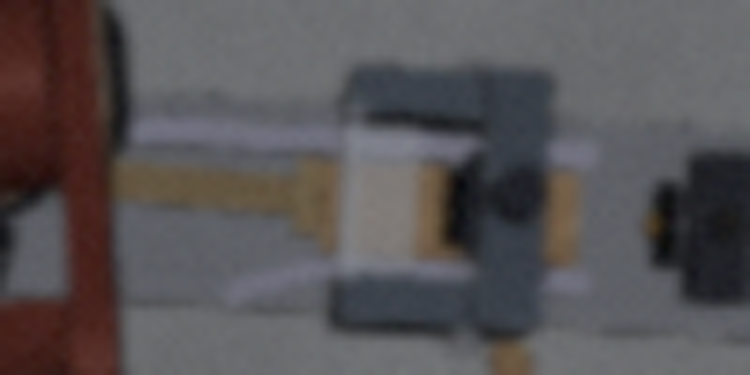

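Call:
send_rows --series '[{"tx": 0.4, "ty": 0, "tz": 0.05, "wx": 0.006, "wy": -0.004, "wz": 0, "jaw": 1}, {"tx": 0.4, "ty": 0, "tz": 0.05, "wx": 0, "wy": 0, "wz": 0, "jaw": 1}, {"tx": 0, "ty": 0, "tz": 0, "wx": 0, "wy": 0, "wz": 0, "jaw": 1}]'

```text
t: 15.05
tool_pos: [0.601, 0.136, 0.0539]
tool_rot: [2.311, 2.127, -0.003]
contact_force: [0.6, 0.6, -1.6]
opening: 0.0211
```

```bash
python3 -c "
from h import *
st()
im=ctrl.get_image('top'); cv2.imwrite('pics/top14.png',im[:,:,::-1])
im=ctrl.get_image('scene'); cv2.imwrite('pics/scene14.png',im[:,:,::-1])
crop('pics/top14.png','pics/t14c.png',230,165,330,215,7.5)
crop('pics/scene14.png','pics/s14c.png',200,150,300,225,7.5)"
```

```text
t 15.05 s_tool -0.1665 foot~-0.0170 lat 0.0035 z 0.0539 corr w [-0.0013  0.0017 -0.0261] Fpush 0.6 Flat 0.6 Fz -1.6 trq [ 0.02 -0.03  0.01] op 0.0211
```

View pics/t14c.png

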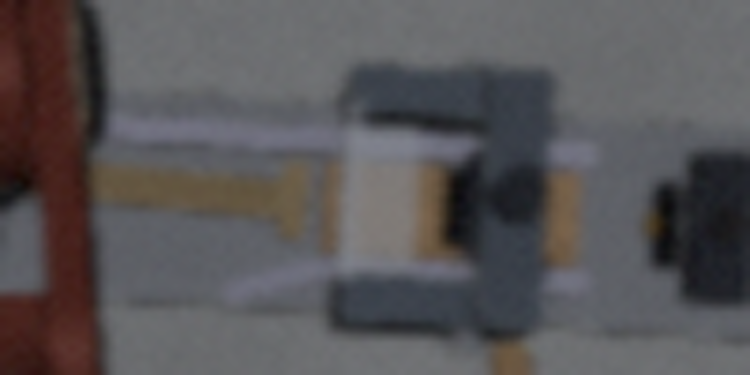

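View pics/s14c.png

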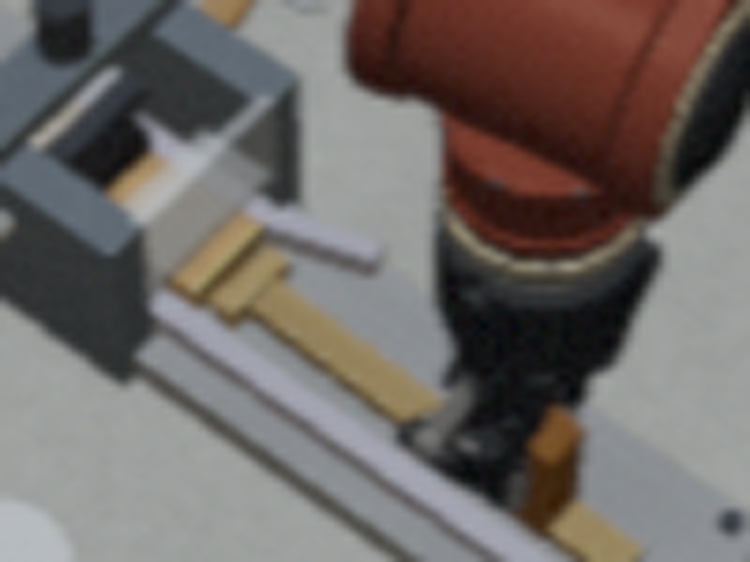

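Call:
send_rows --series '[{"tx": 0, "ty": -0.25, "tz": 0, "wx": 0, "wy": 0, "wz": 0, "jaw": 1}, {"tx": -0.3, "ty": 0, "tz": 0, "wx": 0, "wy": 0, "wz": 0, "jaw": 1}, {"tx": -0.3, "ty": 0, "tz": 0, "wx": 0, "wy": 0, "wz": 0, "jaw": 1}]'

```text
t: 15.52
tool_pos: [0.5975, 0.1295, 0.0538]
tool_rot: [2.312, 2.127, -0.004]
contact_force: [0.5, 0.7, -1.3]
opening: 0.021
```

```bash
python3 -c "
from h import *
st()"
```

```text
t 15.53 s_tool -0.1598 foot~-0.0103 lat 0.0005 z 0.0538 corr w [-0.0017  0.002  -0.0263] Fpush 0.7 Flat 0.5 Fz -1.3 trq [-0.02 -0.05  0.02] op 0.0210
```

Call:
send_rows --series '[{"tx": -0.3, "ty": 0, "tz": 0.02, "wx": 0, "wy": 0, "wz": 0, "jaw": 1}, {"tx": -0.3, "ty": 0, "tz": 0.02, "wx": 0, "wy": -0.002, "wz": 0, "jaw": 1}]'

```text
t: 15.78
tool_pos: [0.5981, 0.1257, 0.0546]
tool_rot: [-2.312, -2.126, -0.004]
contact_force: [0.8, 5.3, -1.1]
opening: 0.0211
```

```bash
python3 -c "
from h import *
st()"
```

```text
t 15.78 s_tool -0.1561 foot~-0.0066 lat 0.0013 z 0.0546 corr w [ 0.0012 -0.0024 -0.0268] Fpush 5.3 Flat 0.5 Fz -1.1 trq [ 1.01 -0.06  0.08] op 0.0211
```

Call:
send_rows --series '[{"tx": -0.35, "ty": -0.03, "tz": 0.05, "wx": 0.001, "wy": -0.003, "wz": 0, "jaw": 1}, {"tx": -0.35, "ty": -0.03, "tz": 0.03, "wx": 0.001, "wy": -0.003, "wz": 0, "jaw": 1}, {"tx": -0.35, "ty": -0.03, "tz": 0.03, "wx": 0.001, "wy": -0.003, "wz": 0, "jaw": 1}]'

```text
t: 16.15
tool_pos: [0.5978, 0.1187, 0.0548]
tool_rot: [-2.312, -2.127, -0.004]
contact_force: [-0.1, 4.7, -1.5]
opening: 0.021
```

```bash
python3 -c "
from h import *
st()"
```

```text
t 16.15 s_tool -0.1491 foot~0.0004 lat 0.0013 z 0.0548 corr w [ 0.0019 -0.0021 -0.0265] Fpush 4.7 Flat -0.3 Fz -1.5 trq [ 1.   -0.16  0.17] op 0.0210
```

Call:
send_rows --series '[{"tx": -0.35, "ty": -0.03, "tz": 0.03, "wx": 0.001, "wy": -0.003, "wz": 0, "jaw": 1}, {"tx": -0.35, "ty": -0.03, "tz": 0.03, "wx": 0.001, "wy": -0.003, "wz": 0, "jaw": 1}, {"tx": -0.35, "ty": -0.03, "tz": 0.02, "wx": 0.001, "wy": -0.002, "wz": 0, "jaw": 1}]'

```text
t: 16.52
tool_pos: [0.5965, 0.1089, 0.0541]
tool_rot: [2.309, 2.126, -0.004]
contact_force: [1.6, 4.9, -2.5]
opening: 0.0209
```

```bash
python3 -c "
from h import *
st()
im=ctrl.get_image('top'); cv2.imwrite('pics/top15.png',im[:,:,::-1])
crop('pics/top15.png','pics/t15c.png',230,165,330,215,7.5)"
```

```text
t 16.52 s_tool -0.1391 foot~0.0104 lat 0.0006 z 0.0541 corr w [ 0.0004  0.0038 -0.0256] Fpush 5.0 Flat 1.3 Fz -2.5 trq [ 0.97 -0.44  0.31] op 0.0209
```

View pics/t15c.png

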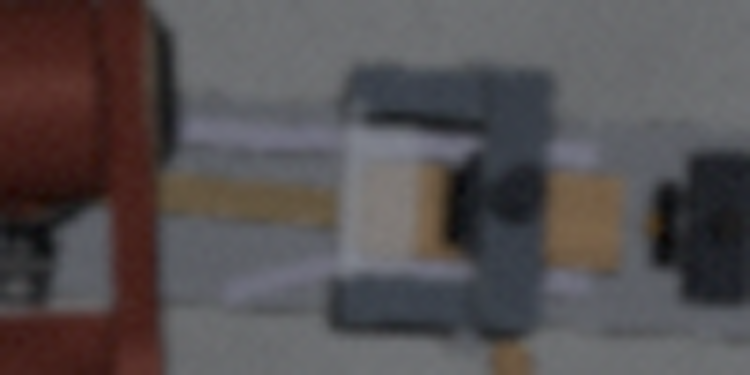

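Call:
send_rows --series '[{"tx": -0.35, "ty": -0.02, "tz": 0.0, "wx": 0.001, "wy": 0.003, "wz": 0, "jaw": 1}, {"tx": -0.3, "ty": 0, "tz": 0, "wx": 0.001, "wy": 0, "wz": 0, "jaw": 1}, {"tx": -0.3, "ty": 0, "tz": 0, "wx": 0.001, "wy": -0.002, "wz": 0, "jaw": 1}]'

```text
t: 16.95
tool_pos: [0.596, 0.0988, 0.0545]
tool_rot: [2.311, 2.128, -0.004]
contact_force: [1.6, 4.5, -3.2]
opening: 0.021
```

```bash
python3 -c "
from h import *
st()"
```

```text
t 16.95 s_tool -0.1290 foot~0.0205 lat 0.0007 z 0.0545 corr w [-0.0014  0.0024 -0.0257] Fpush 4.6 Flat 1.3 Fz -3.2 trq [ 1.01 -0.34  0.34] op 0.0210
```

Call:
send_rows --series '[{"tx": -0.25, "ty": 0, "tz": 0, "wx": 0.001, "wy": -0.001, "wz": 0, "jaw": 1}, {"tx": -0.25, "ty": 0, "tz": 0, "wx": 0.001, "wy": -0.002, "wz": 0, "jaw": 1}]'

```text
t: 17.2
tool_pos: [0.5956, 0.0938, 0.0543]
tool_rot: [2.311, 2.128, -0.009]
contact_force: [2.8, 6.4, -3.4]
opening: 0.021
```

```bash
python3 -c "
from h import *
st()"
```

```text
t 17.20 s_tool -0.1240 foot~0.0255 lat 0.0006 z 0.0543 corr w [-0.0032  0.0045 -0.0256] Fpush 6.5 Flat 2.4 Fz -3.4 trq [ 1.27 -0.44  0.35] op 0.0210
```

Call:
send_rows --series '[{"tx": -0.2, "ty": 0.02, "tz": 0, "wx": 0, "wy": 0.003, "wz": 0, "jaw": 1}]'

```text
t: 17.32
tool_pos: [0.5957, 0.0922, 0.0545]
tool_rot: [-2.31, -2.126, 0.003]
contact_force: [0.9, 8.3, -0.7]
opening: 0.0208
```

```bash
python3 -c "
from h import *
st()"
```

```text
t 17.32 s_tool -0.1225 foot~0.0270 lat 0.0008 z 0.0545 corr w [-0.0031  0.0002 -0.0258] Fpush 8.3 Flat 0.4 Fz -0.7 trq [ 1.36 -0.27  0.26] op 0.0208
```

Call:
send_rows --series '[{"tx": -0.15, "ty": 0, "tz": 0, "wx": 0, "wy": 0, "wz": 0, "jaw": 1}]'

```text
t: 17.45
tool_pos: [0.5958, 0.0918, 0.0549]
tool_rot: [-2.309, -2.125, 0.0]
contact_force: [1.2, 9.5, 0.0]
opening: 0.0209
```

```bash
python3 -c "
from h import *
st()
im=ctrl.get_image('top'); cv2.imwrite('pics/top16.png',im[:,:,::-1])
crop('pics/top16.png','pics/t16c.png',250,165,330,215,9)
st()"
```

```text
t 17.45 s_tool -0.1221 foot~0.0274 lat 0.0009 z 0.0549 corr w [-0.0029 -0.0025 -0.0263] Fpush 9.5 Flat 0.7 Fz 0.0 trq [ 1.78 -0.2   0.22] op 0.0209
t 17.50 s_tool -0.1220 foot~0.0275 lat 0.0009 z 0.0550 corr w [-0.0029 -0.0025 -0.0263] Fpush 8.0 Flat 0.6 Fz -0.2 trq [ 1.52 -0.25  0.24] op 0.0210
```

View pics/t16c.png

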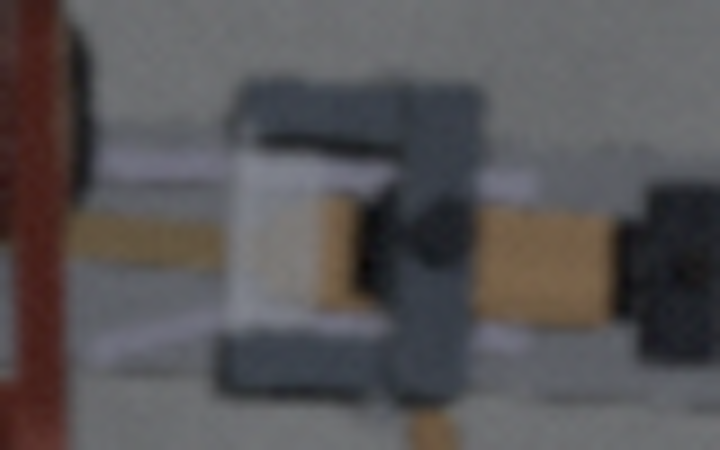

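Call:
send_rows --series '[{"tx": -0.22, "ty": -0.02, "tz": 0.02, "wx": -0.002, "wy": -0.002, "wz": 0, "jaw": 1}]'

```text
t: 17.62
tool_pos: [0.5958, 0.0914, 0.0554]
tool_rot: [-2.31, -2.125, -0.005]
contact_force: [1.8, 11.9, -0.8]
opening: 0.0213
```

```bash
python3 -c "
from h import *
st()"
```

```text
t 17.62 s_tool -0.1216 foot~0.0279 lat 0.0008 z 0.0554 corr w [-0.0002 -0.0043 -0.0265] Fpush 12.0 Flat 1.2 Fz -0.8 trq [ 2.11 -0.29  0.31] op 0.0213
```

Call:
send_rows --series '[{"tx": -0.24, "ty": -0.02, "tz": 0.02, "wx": -0.002, "wy": -0.002, "wz": 0, "jaw": 1}]'

```text
t: 17.75
tool_pos: [0.5957, 0.0911, 0.0557]
tool_rot: [-2.31, -2.125, -0.011]
contact_force: [1.9, 12.7, -0.0]
opening: 0.0208
```

```bash
python3 -c "
from h import *
st()"
```

```text
t 17.75 s_tool -0.1214 foot~0.0281 lat 0.0008 z 0.0557 corr w [ 0.0024 -0.0069 -0.0269] Fpush 12.8 Flat 1.1 Fz -0.0 trq [ 2.26 -0.37  0.26] op 0.0208
```

Call:
send_rows --series '[{"tx": -0.28, "ty": -0.02, "tz": 0.05, "wx": 0.002, "wy": -0.006, "wz": 0, "jaw": 1}]'

```text
t: 17.88
tool_pos: [0.5956, 0.0909, 0.0559]
tool_rot: [-2.31, -2.124, -0.009]
contact_force: [2.1, 13.8, -0.7]
opening: 0.0207
```

```bash
python3 -c "
from h import *
st()"
```

```text
t 17.88 s_tool -0.1211 foot~0.0284 lat 0.0008 z 0.0559 corr w [ 0.0014 -0.0063 -0.027 ] Fpush 13.9 Flat 1.3 Fz -0.7 trq [ 2.51 -0.38  0.39] op 0.0207
```

Call:
send_rows --series '[{"tx": -0.34, "ty": -0.02, "tz": 0.06, "wx": 0.001, "wy": -0.006, "wz": 0, "jaw": 1}]'

```text
t: 18.0
tool_pos: [0.5956, 0.0905, 0.056]
tool_rot: [-2.31, -2.124, -0.009]
contact_force: [1.7, 15.2, -1.4]
opening: 0.0207
```

```bash
python3 -c "
from h import *
st()"
```

```text
t 18.00 s_tool -0.1207 foot~0.0288 lat 0.0008 z 0.0560 corr w [ 0.0013 -0.0067 -0.0272] Fpush 15.3 Flat 0.9 Fz -1.4 trq [ 2.87 -0.43  0.34] op 0.0207
```

Call:
send_rows --series '[{"tx": -0.35, "ty": -0.02, "tz": 0.06, "wx": 0.001, "wy": -0.006, "wz": 0, "jaw": 1}]'

```text
t: 18.12
tool_pos: [0.5956, 0.0904, 0.0561]
tool_rot: [-2.31, -2.123, -0.01]
contact_force: [2.9, 15.8, -1.6]
opening: 0.0211
```

```bash
python3 -c "
from h import *
st()"
```

```text
t 18.12 s_tool -0.1207 foot~0.0288 lat 0.0008 z 0.0561 corr w [ 0.0014 -0.0078 -0.0274] Fpush 15.9 Flat 2.0 Fz -1.6 trq [ 2.88 -0.39  0.37] op 0.0211
```

Call:
send_rows --series '[{"tx": -0.37, "ty": -0.02, "tz": 0.06, "wx": 0.001, "wy": -0.007, "wz": 0, "jaw": 1}, {"tx": -0.37, "ty": -0.02, "tz": 0.06, "wx": 0.001, "wy": -0.007, "wz": 0, "jaw": 1}]'

```text
t: 18.38
tool_pos: [0.5956, 0.0902, 0.0563]
tool_rot: [-2.31, -2.123, -0.011]
contact_force: [2.4, 16.6, -1.9]
opening: 0.021
```

Call:
send_rows --series '[{"tx": -0.38, "ty": -0.02, "tz": 0.06, "wx": 0.001, "wy": -0.007, "wz": 0, "jaw": 1}, {"tx": -0.38, "ty": -0.02, "tz": 0.06, "wx": 0.001, "wy": -0.007, "wz": 0, "jaw": 1}]'

```text
t: 18.62
tool_pos: [0.5956, 0.0901, 0.0566]
tool_rot: [-2.309, -2.122, -0.013]
contact_force: [2.0, 16.4, -1.3]
opening: 0.0209
```

Call:
send_rows --series '[{"tx": -0.38, "ty": -0.02, "tz": 0.06, "wx": 0.001, "wy": -0.007, "wz": 0, "jaw": 1}]'

```text
t: 18.75
tool_pos: [0.5956, 0.0902, 0.0567]
tool_rot: [-2.309, -2.122, -0.014]
contact_force: [2.2, 16.9, -1.7]
opening: 0.021
```

```bash
python3 -c "
from h import *
st()
im=ctrl.get_image('scene'); cv2.imwrite('pics/scene17.png',im[:,:,::-1])
crop('pics/scene17.png','pics/s17c.png',160,120,300,225,5.5)
st()"
```

```text
t 18.75 s_tool -0.1204 foot~0.0291 lat 0.0007 z 0.0567 corr w [ 0.0019 -0.0105 -0.0274] Fpush 17.0 Flat 1.3 Fz -1.7 trq [ 3.04 -0.48  0.44] op 0.0210
t 18.80 s_tool -0.1204 foot~0.0291 lat 0.0007 z 0.0567 corr w [ 0.002  -0.0105 -0.0274] Fpush 16.8 Flat 2.7 Fz -1.6 trq [ 3.06 -0.49  0.4 ] op 0.0210
```

View pics/s17c.png

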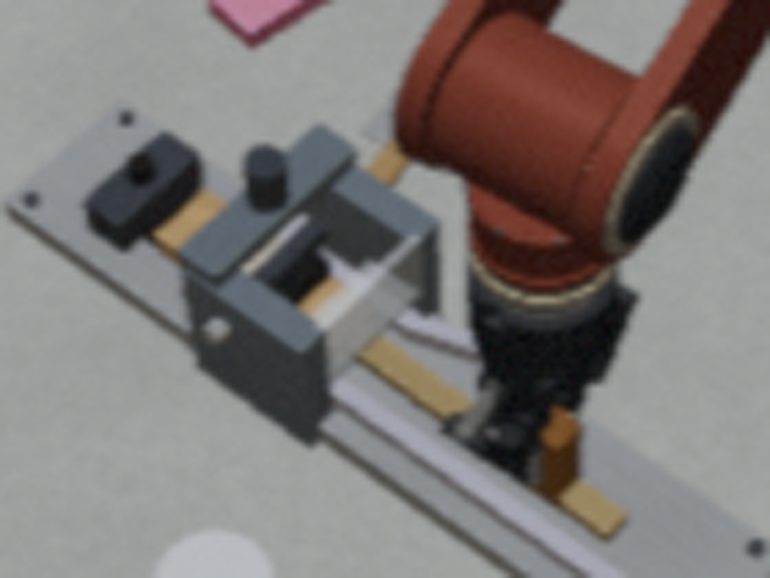

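Call:
send_rows --series '[{"tx": 0.1, "ty": 0, "tz": 0, "wx": 0, "wy": 0, "wz": 0, "jaw": 1}, {"tx": 0.2, "ty": 0, "tz": 0, "wx": 0, "wy": 0, "wz": 0, "jaw": 1}, {"tx": 0.3, "ty": 0, "tz": 0, "wx": 0, "wy": 0, "wz": 0, "jaw": 1}]'

```text
t: 19.18
tool_pos: [0.595, 0.0949, 0.0564]
tool_rot: [-2.309, -2.123, -0.006]
contact_force: [0.5, 0.1, -0.9]
opening: 0.021
```

```bash
python3 -c "
from h import *
st()"
```

```text
t 19.18 s_tool -0.1251 foot~0.0244 lat -0.0001 z 0.0564 corr w [-0.0009 -0.0063 -0.0274] Fpush 0.2 Flat 0.5 Fz -0.9 trq [ 0.07 -0.05 -0.05] op 0.0210
```

Call:
send_rows --series '[{"tx": 0.8, "ty": 0, "tz": 0.05, "wx": 0, "wy": -0.005, "wz": 0, "jaw": 1}, {"tx": 1.5, "ty": 0, "tz": 0, "wx": 0, "wy": 0, "wz": 0, "jaw": 1}, {"tx": 1.5, "ty": 0, "tz": 0, "wx": 0, "wy": 0, "wz": 0, "jaw": 1}]'

```text
t: 19.55
tool_pos: [0.5982, 0.1334, 0.0557]
tool_rot: [-2.315, -2.122, 0.002]
contact_force: [0.2, 0.6, -0.9]
opening: 0.0209
```

```bash
python3 -c "
from h import *
st()"
```

```text
t 19.55 s_tool -0.1637 foot~-0.0142 lat 0.0009 z 0.0557 corr w [-0.0018  0.0004 -0.0298] Fpush 0.6 Flat 0.1 Fz -0.9 trq [ 0.05  0.02 -0.06] op 0.0209
```

Call:
send_rows --series '[{"tx": 2, "ty": 0.05, "tz": 0, "wx": 0, "wy": 0, "wz": 0, "jaw": 1}, {"tx": 2, "ty": 0.05, "tz": 0, "wx": 0, "wy": 0, "wz": 0, "jaw": 1}, {"tx": 2, "ty": 0.05, "tz": 0, "wx": 0, "wy": 0, "wz": 0, "jaw": 1}, {"tx": 2, "ty": 0.05, "tz": 0, "wx": 0, "wy": 0, "wz": 0, "jaw": 1}, {"tx": 0, "ty": 0, "tz": 0, "wx": 0, "wy": 0, "wz": 0, "jaw": 1}]'

```text
t: 20.18
tool_pos: [0.6076, 0.2214, 0.0558]
tool_rot: [-2.311, -2.127, 0.002]
contact_force: [-0.5, 0.3, -1.9]
opening: 0.021
```

```bash
python3 -c "
from h import *
st()
im=ctrl.get_image('top'); cv2.imwrite('pics/top18.png',im[:,:,::-1])
im=ctrl.get_image('scene'); cv2.imwrite('pics/scene18.png',im[:,:,::-1])
crop('pics/top18.png','pics/t18c.png',190,160,350,265,5)
crop('pics/scene18.png','pics/s18c.png',160,120,320,240,5)"
```

```text
t 20.18 s_tool -0.2521 foot~-0.1026 lat 0.0053 z 0.0558 corr w [-0.0013  0.0001 -0.0262] Fpush 0.3 Flat -0.5 Fz -1.9 trq [ 0.01 -0.02 -0.04] op 0.0210
```

View pics/t18c.png

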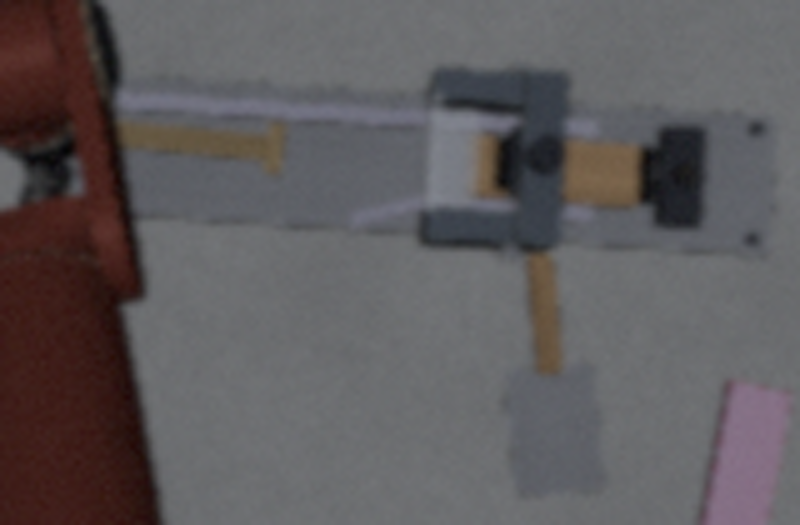

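View pics/s18c.png

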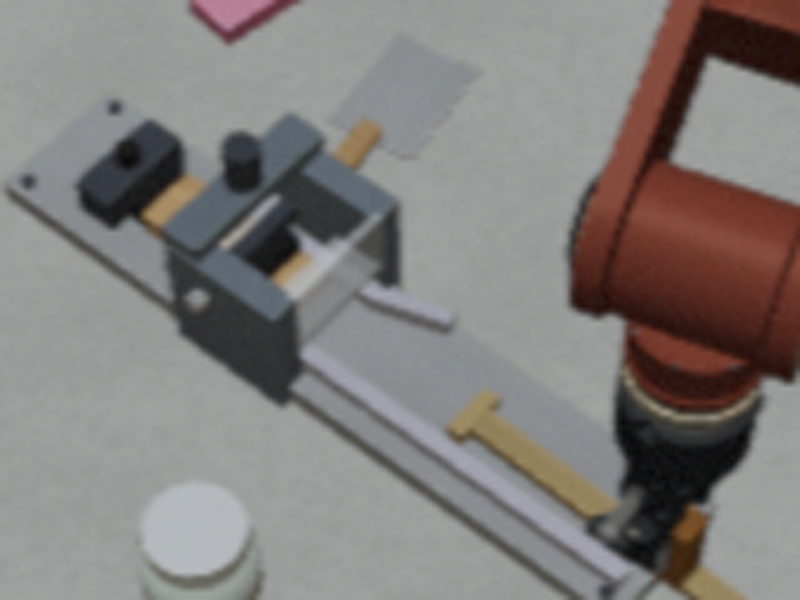

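Call:
send_rows --series '[{"tx": 0, "ty": -0.1, "tz": -2, "wx": 0, "wy": 0, "wz": 0, "jaw": 1}, {"tx": 0, "ty": 0, "tz": -3, "wx": 0, "wy": 0, "wz": 0, "jaw": 1}, {"tx": 0, "ty": 0, "tz": -2, "wx": 0, "wy": 0, "wz": 0, "jaw": 1}, {"tx": 0, "ty": 0, "tz": 0, "wx": 0, "wy": 0, "wz": 0, "jaw": 1}]'

```text
t: 20.78
tool_pos: [0.6072, 0.2176, 0.131]
tool_rot: [2.316, 2.121, -0.001]
contact_force: [0.0, 0.3, -1.0]
opening: 0.0211
```

```bash
python3 -c "
from h import *
plan((.455,.2,.12),(-.0568,-.9984),5,-1)"
```

```text
p0 [0.6072 0.2176 0.131 ] dr [-0.     0.001 -0.031] f [ 0.   0.3 -1. ] op 0.0211 t 20.77
{'tx': np.float64(-0.62), 'ty': np.float64(-3.0), 'tz': np.float64(0.22), 'wx': np.float64(-0.0), 'wy': np.float64(0.0002), 'wz': np.float64(-0.0062)}
{'tx': np.float64(-0.6), 'ty': np.float64(-3.0), 'tz': np.float64(0.22), 'wx': np.float64(-0.0), 'wy': np.float64(0.0002), 'wz': np.float64(-0.0062)}
{'tx': np.float64(-0.58), 'ty': np.float64(-3.01), 'tz': np.float64(0.22), 'wx': np.float64(-0.0), 'wy': np.float64(0.0002), 'wz': np.float64(-0.0062)}
{'tx': np.float64(-0.56), 'ty': np.float64(-3.01), 'tz': np.float64(0.22), 'wx': np.float64(-0.0), 'wy': np.float64(0.0002), 'wz': np.float64(-0.0062)}
{'tx': np.float64(-0.54), 'ty': np.float64(-3.01), 'tz': np.float64(0.22), 'wx': np.float64(-0.0), 'wy': np.float64(0.0002), 'wz': np.float64(-0.0062)}
```

Call:
send_rows --series '[{"tx": -0.5, "ty": -3, "tz": 0, "wx": 0, "wy": 0, "wz": 0, "jaw": 1}, {"tx": -0.5, "ty": -3, "tz": 0.2, "wx": 0, "wy": 0, "wz": 0, "jaw": 1}, {"tx": -0.5, "ty": -3, "tz": 0.2, "wx": 0, "wy": 0, "wz": 0, "jaw": 1}, {"tx": -0.5, "ty": -3, "tz": 0.2, "wx": 0, "wy": 0, "wz": 0, "jaw": 1}, {"tx": -0.5, "ty": -3, "tz": 0.2, "wx": 0, "wy": 0, "wz": 0, "jaw": 1}]'

```text
t: 21.4
tool_pos: [0.4513, 0.2037, 0.1203]
tool_rot: [-2.32, -2.117, 0.005]
contact_force: [0.2, 0.5, -1.4]
opening: 0.021
```

Call:
send_rows --series '[{"tx": 0, "ty": 0, "tz": 0, "wx": 0, "wy": 0, "wz": 0, "jaw": 1}, {"tx": 0, "ty": 0, "tz": 0, "wx": 0, "wy": 0, "wz": 0, "jaw": 1}]'

```text
t: 21.65
tool_pos: [0.4492, 0.2032, 0.1187]
tool_rot: [-2.319, -2.117, 0.008]
contact_force: [0.0, -0.2, -0.8]
opening: 0.0209
```

```bash
python3 -c "
from h import *
plan((.455,.2,.05),(-.0568,-.9984),1,-1)
st()
im=ctrl.get_image('top'); cv2.imwrite('pics/top19.png',im[:,:,::-1])
im=ctrl.get_image('scene'); cv2.imwrite('pics/scene19.png',im[:,:,::-1])
crop('pics/scene19.png','pics/s19c.png',220,90,370,240,4)
crop('pics/top19.png','pics/t19c.png',190,160,350,265,5)"
```

```text
p0 [0.4492 0.2032 0.1187] dr [-0.005  0.003 -0.034] f [ 0.  -0.2 -0.8] op 0.0209 t 21.65
{'tx': np.float64(-0.24), 'ty': np.float64(0.64), 'tz': np.float64(6.87), 'wx': np.float64(-0.0048), 'wy': np.float64(0.0029), 'wz': np.float64(-0.0341)}
t 21.65 s_tool -0.2249 foot~-0.0754 lat -0.1518 z 0.1187 corr w [-0.0048  0.0029 -0.0341] Fpush -0.2 Flat 0.0 Fz -0.8 trq [ 0.03 -0.01 -0.03] op 0.0209
```

View pics/s19c.png

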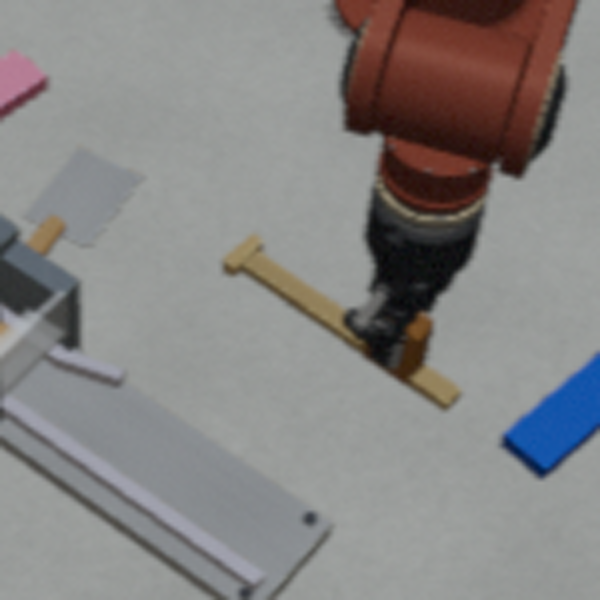

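View pics/t19c.png

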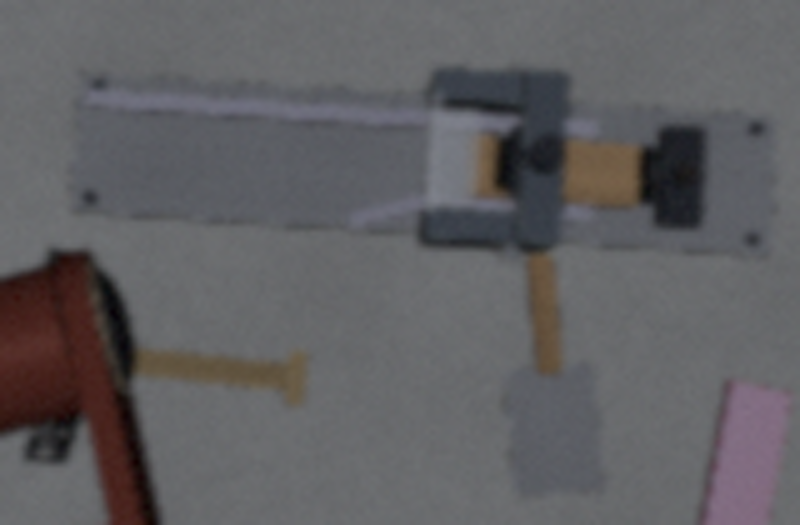

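Call:
send_rows --series '[{"tx": 0, "ty": 0.2, "tz": 1.7, "wx": -0.004, "wy": 0.003, "wz": 0, "jaw": 1}, {"tx": 0, "ty": 0, "tz": 1.8, "wx": 0, "wy": 0, "wz": 0, "jaw": 1}, {"tx": 0, "ty": 0, "tz": 1.8, "wx": 0, "wy": 0, "wz": 0, "jaw": 1}, {"tx": 0, "ty": 0, "tz": 1.0, "wx": 0, "wy": 0, "wz": 0, "jaw": 1}, {"tx": 0, "ty": 0, "tz": 0, "wx": 0, "wy": 0, "wz": 0, "jaw": 1}]'

```text
t: 22.38
tool_pos: [0.4545, 0.2031, 0.0535]
tool_rot: [-2.322, -2.116, -0.0]
contact_force: [-0.0, -0.0, -1.5]
opening: 0.0208
```

```bash
python3 -c "
from h import *
st()"
```

```text
t 22.38 s_tool -0.2251 foot~-0.0756 lat -0.1465 z 0.0535 corr w [ 0.0001 -0.0003 -0.0357] Fpush -0.0 Flat -0.0 Fz -1.5 trq [0.05 0.03 0.02] op 0.0208
```

Call:
send_rows --series '[{"tx": 0, "ty": 0, "tz": 0.9, "wx": 0, "wy": 0, "wz": 0, "jaw": 1}, {"tx": 0, "ty": 0, "tz": 0.7, "wx": 0, "wy": 0, "wz": 0, "jaw": 1}, {"tx": 0, "ty": 0, "tz": 0.4, "wx": 0, "wy": 0, "wz": 0, "jaw": 1}, {"tx": 0, "ty": 0, "tz": 0, "wx": 0, "wy": 0, "wz": 0, "jaw": 1}]'

```text
t: 22.88
tool_pos: [0.4557, 0.2034, 0.0334]
tool_rot: [2.321, 2.116, 0.004]
contact_force: [0.0, 0.0, -2.3]
opening: 0.0211
```

```bash
python3 -c "
from h import *
st()"
```

```text
t 22.88 s_tool -0.2255 foot~-0.0760 lat -0.1454 z 0.0334 corr w [ 0.0024 -0.0012 -0.0356] Fpush 0.0 Flat 0.0 Fz -2.3 trq [-0.02 -0.05 -0.04] op 0.0211
```

Call:
send_rows --series '[{"tx": 0, "ty": 0, "tz": 0.2, "wx": 0.002, "wy": -0.001, "wz": 0, "jaw": 1}, {"tx": 0, "ty": 0, "tz": 0.1, "wx": 0, "wy": 0, "wz": 0, "jaw": 1}]'

```text
t: 23.12
tool_pos: [0.4561, 0.2036, 0.0309]
tool_rot: [2.321, 2.116, 0.002]
contact_force: [-0.5, 0.4, -1.3]
opening: 0.0206
```

```bash
python3 -c "
from h import *
st()"
```

```text
t 23.12 s_tool -0.2257 foot~-0.0762 lat -0.1449 z 0.0309 corr w [ 0.0014 -0.0006 -0.0356] Fpush 0.4 Flat -0.6 Fz -1.3 trq [ 0.01 -0.01 -0.  ] op 0.0206
```

Call:
send_rows --series '[{"tx": 0, "ty": 0, "tz": 0.1, "wx": 0.001, "wy": 0, "wz": 0, "jaw": 1}, {"tx": 0, "ty": 0, "tz": 0.1, "wx": 0, "wy": 0, "wz": 0, "jaw": 1}]'

```text
t: 23.38
tool_pos: [0.4563, 0.2036, 0.0301]
tool_rot: [-2.321, -2.116, 0.0]
contact_force: [-6.1, -2.2, 10.9]
opening: 0.0212
```

```bash
python3 -c "
from h import *
st()"
```

```text
t 23.38 s_tool -0.2258 foot~-0.0763 lat -0.1447 z 0.0301 corr w [-0.0004 -0.0002 -0.0355] Fpush -2.5 Flat -6.0 Fz 10.9 trq [-0.36  1.03 -0.04] op 0.0212
```

Flat on the bench at the same height as it was picked (0.030). Release gently with a slight unload.

Call:
send_rows --series '[{"tx": 0, "ty": 0, "tz": -0.03, "wx": 0, "wy": 0, "wz": 0, "jaw": 0.65}, {"tx": 0, "ty": 0, "tz": 0, "wx": 0, "wy": 0, "wz": 0, "jaw": 0.4}, {"tx": 0, "ty": 0, "tz": 0, "wx": 0, "wy": 0, "wz": 0, "jaw": 0.1}, {"tx": 0, "ty": 0, "tz": 0, "wx": 0, "wy": 0, "wz": 0, "jaw": 0}, {"tx": 0, "ty": 0, "tz": 0, "wx": 0, "wy": 0, "wz": 0, "jaw": 0}]'

```text
t: 24.0
tool_pos: [0.4572, 0.2038, 0.031]
tool_rot: [2.321, 2.116, 0.003]
contact_force: [-0.4, 0.4, 0.2]
opening: 0.0853
```

```bash
python3 -c "
from h import *
st()"
```

```text
t 24.00 s_tool -0.2260 foot~-0.0765 lat -0.1439 z 0.0310 corr w [ 0.0017 -0.0009 -0.0355] Fpush 0.4 Flat -0.5 Fz 0.2 trq [-0.02 -0.01 -0.03] op 0.0853
```

Call:
send_rows --series '[{"tx": 0, "ty": 0, "tz": -1, "wx": 0, "wy": 0, "wz": 0, "jaw": 0}, {"tx": 0, "ty": 0, "tz": -3, "wx": 0, "wy": 0, "wz": 0, "jaw": 0}, {"tx": 0, "ty": 0, "tz": -5, "wx": 0, "wy": 0, "wz": 0, "jaw": 0}, {"tx": 0, "ty": 0, "tz": -5, "wx": 0, "wy": 0, "wz": 0, "jaw": 0}, {"tx": 0, "ty": 0, "tz": -4, "wx": 0, "wy": 0, "wz": 0, "jaw": 0}]'

```text
t: 24.62
tool_pos: [0.4544, 0.203, 0.2143]
tool_rot: [-2.32, -2.115, 0.008]
contact_force: [0.3, -0.2, 0.1]
opening: 0.0855
```

Call:
send_rows --series '[{"tx": 3, "ty": -4, "tz": 0, "wx": 0, "wy": 0, "wz": 0, "jaw": 0}, {"tx": 4, "ty": 0, "tz": 0, "wx": 0, "wy": 0, "wz": 0, "jaw": 0}, {"tx": 4, "ty": 0, "tz": 0, "wx": 0, "wy": 0, "wz": 0, "jaw": 0}, {"tx": 4, "ty": 0, "tz": 0, "wx": 0, "wy": 0, "wz": 0, "jaw": 0}, {"tx": 0, "ty": 0, "tz": 0, "wx": 0, "wy": 0, "wz": 0, "jaw": 0}]'

```text
t: 25.25
tool_pos: [0.4303, 0.361, 0.2255]
tool_rot: [2.322, 2.112, 0.016]
contact_force: [-0.5, -1.0, 0.7]
opening: 0.0855
```

```bash
python3 -c "
from h import *
st()
im=ctrl.get_image('top'); cv2.imwrite('pics/top20.png',im[:,:,::-1])
im=ctrl.get_image('scene'); cv2.imwrite('pics/scene20.png',im[:,:,::-1])
crop('pics/scene20.png','pics/s20c.png',155,110,345,240,4.2)
crop('pics/top20.png','pics/t20c.png',190,160,350,265,5)"
```

```text
t 25.25 s_tool -0.3814 foot~-0.2319 lat -0.1796 z 0.2255 corr w [ 0.0091 -0.0058 -0.0378] Fpush -1.1 Flat -0.4 Fz 0.7 trq [ 0.02 -0.01  0.01] op 0.0855
```

View pics/s20c.png

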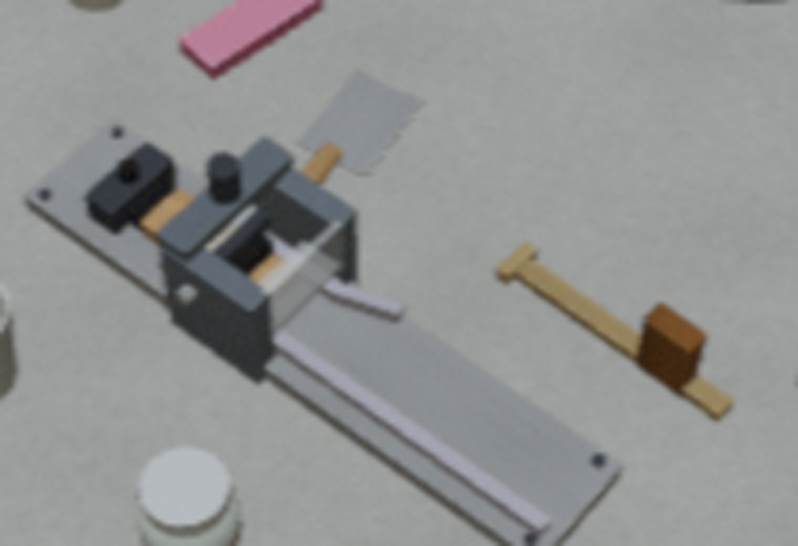

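View pics/t20c.png

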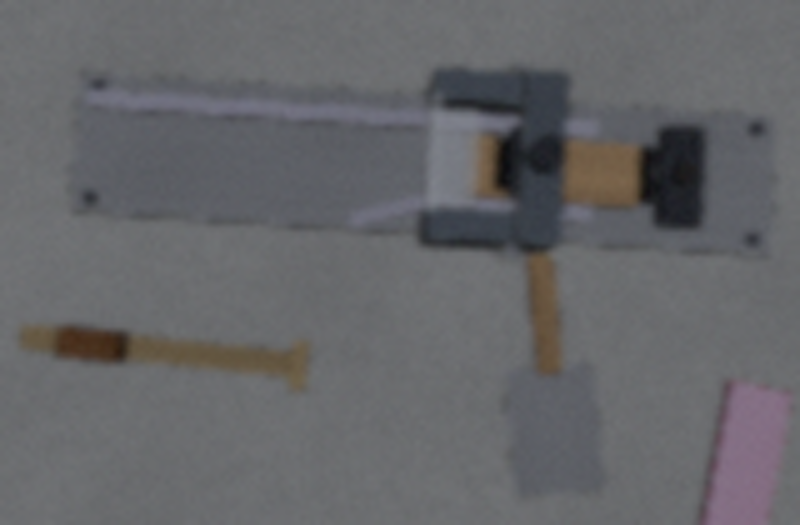

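View pics/scene20.png

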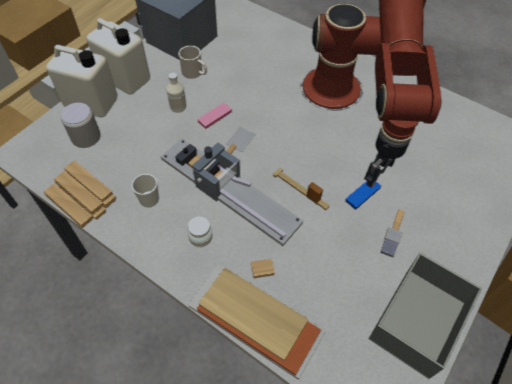

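```bash
python3 -c "
from h import *
print(ctrl.finish_job())"
```

```text
the job is handed in; nothing more can be done
None
```

I took the stick by its grip and fed the strip under the guard and past the roller to the stop. There I held it at a measured push of 15 to 17 N for about 0.8 s. The highest push I read during the whole run was 17 N. I then drew the stick out and laid it upright on the bench beside the press, and handed the job in at about 25 s.

**Last checks:**
- **Strip:** the pictures show it straight in the slot with its nose against the stop face, which hides the button. I have no direct reading of the button itself.
- **Stick:** it lies flat and upright on the bench, set down at the same tool height as at pickup (0.030 m).
- **Other things:** they look unmoved in the pictures. The gripper is open, about 0.22 m up, and touching nothing.

**What went off on the way:**
- **Side load:** the stick sat about 0.025 rad askew in the grip. Near the mouth this caused a side load of about 5 N, so I backed off, realigned and pushed on.
- **Foot height:** one camera estimate of the foot's height was about 7 mm low. A repeat came within about 3 mm of the expected height.

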